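# Close the sample chamber: flanged spacer, then end cap

## Task

Reassemble the sample chamber from the two clean aluminium parts on the sloping drying stand: seat the flanged spacer (thick body with a stub on top) face down on the chamber's centring spigot, let go of it, then seat the end cap (flange with a slim plain handle) face down on top of the spacer. Lower each part by grip onto its spigot rather than dropping it, so that both sit fully home, upright and flush, and leave the bottle, the beaker and the spanner where they are.

Things in the scene. Friction and masses are not known exactly. Their poses are not given: they have to be found in the camera images.
- hub: Spacer: bare aluminium, about 0.5 kg, 74 mm tall. Flange 90 mm dia, 18 thick, with a recess 43 dia, 14 deep centred in its underside. Above it (18 to 62 mm up) a plain round body 56 dia, to be gripped; then (62 to 74) a spigot 40 dia with coned tip. Origin: centre of the underside; z: up its axis; round, so x, y mean nothing. Starts flat on the stand's slope (either place), z leaning 26 degrees.
- cap: End cap: bare aluminium, about 0.4 kg, 63 mm tall. Flange 90 mm dia, 18 thick, with a recess 43 dia, 14 deep centred in its underside. Above it (18 to 63 mm up) a plain round handle 38 dia, flat-topped, to be gripped. Origin: centre of the underside; z: up its axis; round, so x, y mean nothing. Starts flat on the stand's slope (either place), z leaning 26 degrees.
- hub_seat (a point): Point on the spacer: centre of its upper face, 62 mm up its axis, at the foot of its 40 mm spigot, which rises 12 mm above it. The end cap's underside centre comes here when it is home; axes as the spacer's.
- chamber: The sample chamber, fixed to the bench: a round steel pot with a 130 mm foot and a 120 mm upper flange, upper face 60 mm above the bench, spigot on top. Origin at the centre of its underside, z up. It stands on the left or the right of the bench, the stand on the other side.
- chamber_seat (a point): Point on the chamber: centre of its upper face, 60 mm above the bench, at the foot of its centring spigot, which is 40 mm in diameter, rises 12 mm and is coned over its upper 5 mm (33 mm at the tip). The spacer's underside centre comes here when it is home; z up.
- stand: Drying stand, fixed: dark grey board 260 mm wide (along y), 170 long up the slope, 26 degrees from level, low edge to its -x (roughly to the robot), high edge 95 mm up. Two places, at y +65 and -65 mm, each with two pegs (10 thick, 20 out of the board) below the flange. Origin on the bench under its middle, z up.
- bottle: White plastic bottle with a blue cap, 68 mm in diameter, 150 mm tall, loose, left of the work. Origin at the centre of its underside, z up. Not part of the job.
- beaker: Clear plastic beaker, 70 mm in diameter, 80 mm tall, loose, standing to the right of the work. Origin at the centre of its underside, z up. Not part of the job.
- spanner: Steel spanner 180 mm long lying loose on the bench beyond the work. Origin at the middle of its underside, x along it. Not part of the job.
There are look-alikes about, which are no part of the job. Leave any purple look-alike of the hub alone.

How it is judged:
By the outcome, as a careful person would: the job done as asked, in the order asked, and still so for the second after the job is handed in, with the robot touching nothing.
It also fails if it takes over 62 s, if anything falls off the work surface, if the arm or the gripper's body presses on something with over 40 N, if the wrist force passes 120 N, or if a joint passes its speed limit or range.

## Robot

A 6-joint arm with a two-finger parallel gripper is mounted at the origin on the work surface. World frame = base frame: x ahead of the robot, y to its left, z up, the work surface at z = 0. Lengths are in m, angles in rad, forces in N, time in s.
With the tool pointing down it reaches from about 0.4 to 0.825 m from the base axis. Payload 7 kg.
Tool frame: the origin (TCP) lies at the very end of the fingers, on their centre line; the grasp point (between the pads) lies 19 mm behind it (grip_depth is the distance from the TCP to the grasp point, in m); z points along the fingers, y is the direction in which the jaws open and shut (so a half turn about z gives the same grasp; the last joint's range is limited). The gripper opens to 88 mm and grips with 3 to 60 N. Pads are 19 mm wide; open, the fingers measure 130 mm over their backs; the gripper's body (78 mm by 193 mm) begins 47 mm behind the grasp point.
Start: joints at [0.288, 0.359, 0.012, 0, -1.224, -0.288], TCP at [0.675, -0, 0.227] pointing down, gripper open.
Joint ranges: [-3.07, 3.07], [-1.43, 2.12], [-1.02, 1.25], [-3.03, 1.67], [-3.05, -0], [-3.03, 3.03]. Speed limits (rad/s): [2.39, 2.39, 3.01, 3.14, 3.14, 3.14].

## Interface

Orientations are given as [roll, pitch, yaw] about the fixed x, y, z axes, in that order (R = Rz(yaw) Ry(pitch) Rx(roll)).
In Python, from station import get_state, grab_frame, get_calibration, job_done, grip_depth gives the robot as it stands. The module is installed in compiled form; this text tells all that it offers.
- The arm moves only by the shell command python3 -m crank 'ROWS' [FORCE]. ROWS is JSON, a list of rows, each an object with "turn": the turn, a rotation vector about the tool's x, y, z each as a share of 2 pi rad, from -1 to 1, a list of three; "slide": the shift along the tool's x, y, z each as a share of 0.5 m, from -1 to 1, a list of three; "fingers": the opening, from -1 (shut) to 1 (fully open). A call has 1 to 5 rows; each row is the pose to reach, as a shift and turn from the pose commanded when the call began, along the tool's axes at that moment, turning the shorter way round; what a row does not reach only later rows make up. A row lasts 1/12 s, in which the tool goes at most 41.7 mm and 7.16 degrees, less where a joint would pass 70% of its speed; a pose out of reach is approached as far as the arm can. A call with a number of a shift or a turn outside -1 to 1 is refused whole. A call with a gripper value outside its range is refused whole. The fingers move at their own pace and stop on an object; FORCE is the grip in N (left out, the last holds). Time passes only in rows, so rows that repeat a pose let the fingers close. It gives the time, the measured TCP pose, the force and the opening at its end, in the units of the state.
- get_state(): the state, without advancing time (a new reading comes with each control period).
- grab_frame(name): name is "scene" or "side" or "wrist"; returns the picture (480x640x3 uint8, red, green, blue); there is no depth.
- get_calibration(name): a dict with "K" (3x3 intrinsics, pixels), "dist" ([k1, k2, p1, p2, k3] as OpenCV has them; the pictures are not rectified), "pose" (4x4, takes a point from camera to world coordinates). Camera axes: x right, y up, looking along -z (the intrinsics and any distortion apply to the point x, -y, -z); pixel columns grow to the right and rows downward; lengths in m; the calibration is good to about 2 mm. A picture is of the moment at which its call begins: read the wrist's pose just before it. get_calibration takes no time and is no camera call; for the wrist camera it gives the pose at the moment of the call.
- job_done(): hands the job in, once; it reports no verdict.
The state is a dict: "t": time; "q": joint angles; "qd": joint speeds; "joint_efforts": joint torques, N m; "eef_pos": TCP position; "ee_rot": TCP orientation; "force": force on the tool from outside, world axes, zero at the start; "moment": the same for the moment, N m; "width": finger opening in m.
Only numpy, scipy, OpenCV 4.12 (cv2) and the standard library are available. Lean on these libraries where they do the work, as an engineer would, in place of code of your own. Each camera call takes 0.05 s, during which the arm holds its last target.

## Working session

There is one attempt and no reset: what is moved stays moved. The work goes in short steps, Python scripts to look and compute and a shell command to move; the robot and the scene stay as the last step left them, time stands still between calls to the robot, and variables do not carry over. Pictures are saved under pics/ and viewed, and the job is handed in when it is done.

```bash
mkdir -p pics; ls
python3 - <<'E'
from station import *
import cv2,json
print(get_state())
for n in ["scene","side","wrist"]:
    c=get_calibration(n); print(n,c)
    im=grab_frame(n); cv2.imwrite(f"pics/a_{n}.png",im[:,:,::-1])
print(grip_depth if not callable(grip_depth) else grip_depth())
E
```

```text
pics
{'t': 0.0, 'q': array([ 2.88078587e-01,  3.59394027e-01,  1.10275927e-02, -3.75152773e-04,
       -1.22412352e+00, -2.88079460e-01]), 'qd': array([-0.00029513, -0.00079316,  0.0001637 , -0.00086882, -0.00023199,
        0.00030823]), 'joint_efforts': array([-8.00930356e-04, -5.82726967e+01,  2.93058443e+01,  6.99745238e+00,
        6.93249181e-03, -2.06530804e-04]), 'eef_pos': array([ 6.74480472e-01, -4.13075982e-05,  2.25599977e-01]), 'ee_rot': array([ 3.13986861e+00, -1.43097804e-04, -1.57092484e+00]), 'force': array([ 0.06202227,  0.37205017, -0.1986126 ]), 'moment': array([-0.00235914,  0.00215524, -0.00046999]), 'width': 0.08741390862646757}
scene {'K': array([[583.41711146,   0.        , 324.58833171],
       [  0.        , 583.41711146, 237.32880491],
       [  0.        ,   0.        ,   1.        ]]), 'dist': array([0.00262437, 0.        , 0.        , 0.        , 0.        ]), 'pose': array([[ 0.77739182, -0.38135711,  0.50022866,  1.24163555],
       [ 0.62855114,  0.44037454, -0.64108792, -0.86435674],
       [ 0.02419547,  0.81279581,  0.58204601,  0.8916    ],
     
[... 460 characters left out ...]
82284133,  0.56803384,  0.9347373 ],
       [ 0.        ,  0.        ,  0.        ,  1.        ]])}
wrist {'K': array([[372.71317445,   0.        , 320.23056344],
       [  0.        , 372.71317445, 234.34072824],
       [  0.        ,   0.        ,   1.        ]]), 'dist': array([-0.0175273,  0.       ,  0.       ,  0.       ,  0.       ]), 'pose': array([[-9.99997512e-01, -9.06929651e-04,  2.03778763e-03,
         6.76405831e-01],
       [ 2.98420329e-04, -9.59790375e-01, -2.80717557e-01,
        -7.58885880e-02],
       [ 2.21044003e-03, -2.80716250e-01,  9.59788258e-01,
         3.83046265e-01],
       [ 0.00000000e+00,  0.00000000e+00,  0.00000000e+00,
         1.00000000e+00]])}
0.0188
```

View pics/a_scene.png

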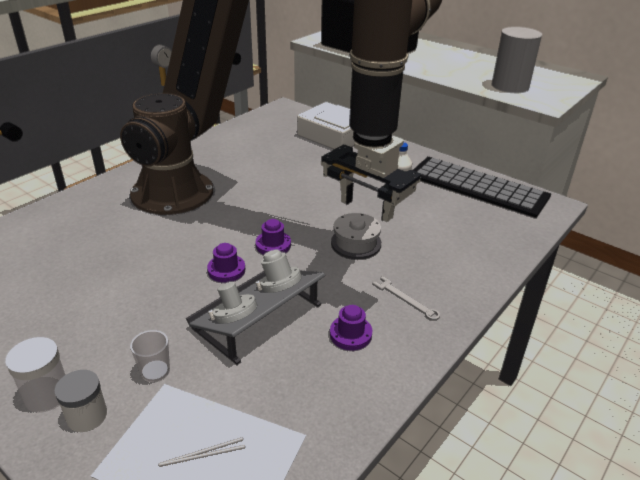

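View pics/a_side.png

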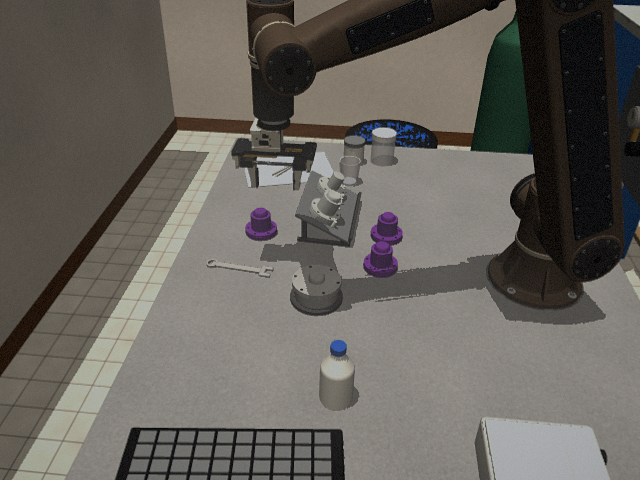

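View pics/a_wrist.png

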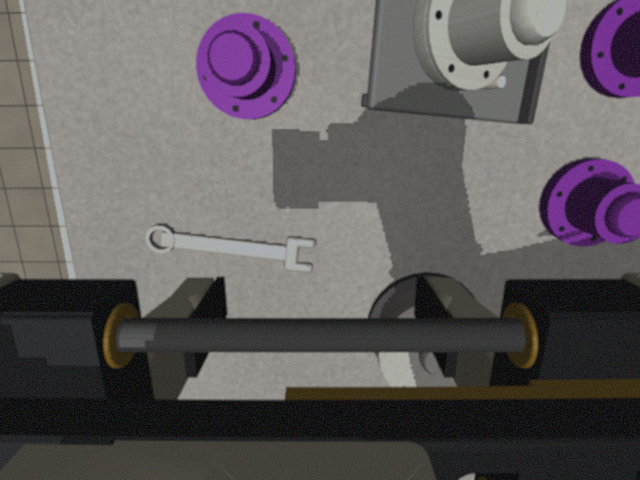

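Run:
```python
import cv2
im=cv2.imread("pics/a_scene.png"); c=im[225:365,170:330]; cv2.imwrite("pics/c1.png",cv2.resize(c,None,fx=5,fy=4.2857142,interpolation=cv2.INTER_CUBIC) if 0 else cv2.resize(c,(640,560),interpolation=cv2.INTER_CUBIC))
im=cv2.imread("pics/a_side.png"); c=im[160:320,280:400]; cv2.imwrite("pics/c2.png",cv2.resize(c,(450,600),interpolation=cv2.INTER_CUBIC))
im=cv2.imread("pics/a_scene.png"); c=im[200:270,310:400]; cv2.imwrite("pics/c3.png",cv2.resize(c,(720,560),interpolation=cv2.INTER_CUBIC))
```

```text
(no output)
```

View pics/c1.png

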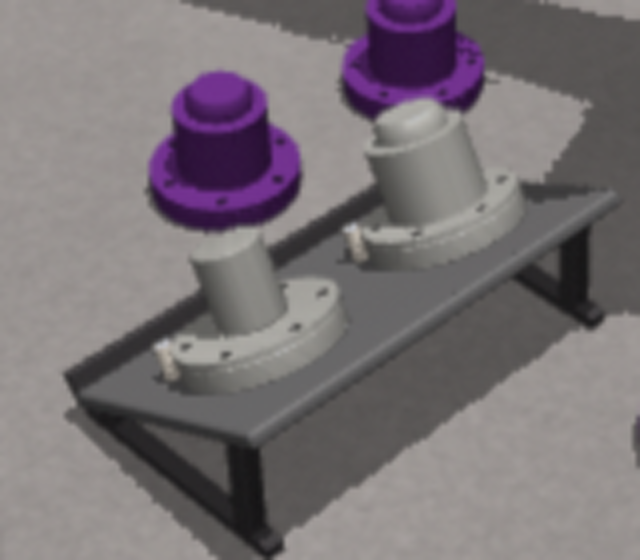

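View pics/c2.png

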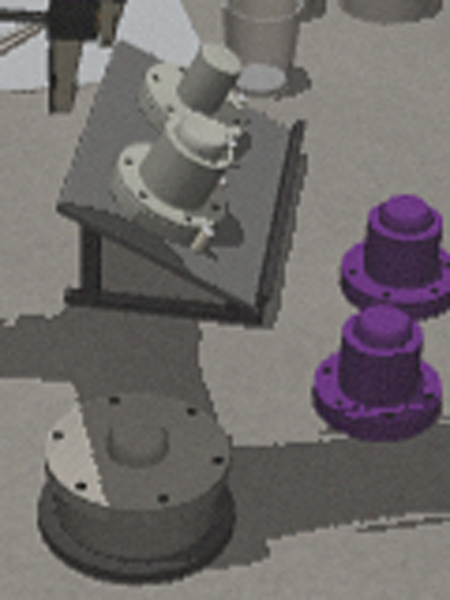

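View pics/c3.png

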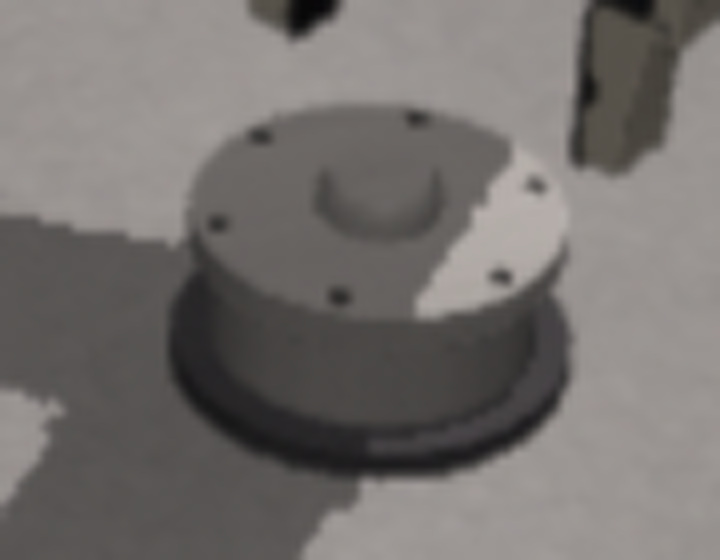

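```bash
cat > h.py <<'E'
import numpy as np, cv2
from station import *
def ray(cal,px):
    K,d,P=cal["K"],cal["dist"],cal["pose"]
    u=cv2.undistortPoints(np.array([[px]],float),K,d)[0,0]
    v=P[:3,:3]@np.array([u[0],-u[1],-1.]); return P[:3,3],v/np.linalg.norm(v)
def tri(obs):
    A=np.zeros((3,3));b=np.zeros(3);rs=[]
    for c,p in obs:
        o,v=ray(c,p);M=np.eye(3)-np.outer(v,v);A+=M;b+=M@o;rs.append((o,v))
    x=np.linalg.solve(A,b)
    return x,[np.linalg.norm((np.eye(3)-np.outer(v,v))@(x-o))*1000 for o,v in rs]
def onz(cal,px,z):
    o,v=ray(cal,px);return o+v*(z-o[2])/v[2]
def proj(cal,X):
    X=np.atleast_2d(X);P=cal["pose"];c=(X-P[:3,3])@P[:3,:3]
    c=c*[1,-1,-1]
    return cv2.projectPoints(c.reshape(-1,1,3),np.zeros(3),np.zeros(3),cal["K"],cal["dist"])[0][:,0]
E
python3 - <<'E'
from h import *
np.set_printoptions(precision=4,suppress=True)
s,d=get_calibration("scene"),get_calibration("side")
S=lambda x,y:(170+x/4-.0,225+y/4); D=lambda x,y:(280+x/3.75,160+y/3.75)
print("cap top",tri([(s,S(230,243)),(d,D(222,64))]))
print("hub shoulder",tri([(s,S(416,140)),(d,D(199,138))]))
print("board hi +y corner",tri([(s,S(615,200)),(d,D(60,207))]))
print("board lo +y corner side only")
C=lambda x,y:(310+x/8,200+y/8)
print("chamber flange centre", onz(s,C(378,211),.06), onz(d,D(138,451),.06))
E
```

```text
cap top (array([ 0.5314, -0.2705,  0.1153]), [np.float64(0.0885143194307131), np.float64(0.08851431943074702)])
hub shoulder (array([ 0.543 , -0.148 ,  0.1174]), [np.float64(2.8972057482290343), np.float64(2.897205748228871)])
board hi +y corner (array([ 0.6371, -0.0896,  0.088 ]), [np.float64(0.7155659695664579), np.float64(0.7155659695665824)])
board lo +y corner side only
chamber flange centre [0.5594 0.1424 0.06  ] [0.5554 0.1485 0.06  ]
```

Run:
```python
from h import *
np.set_printoptions(precision=3,suppress=True)
s,d=get_calibration("scene"),get_calibration("side")
for n,a,b,z in [("p1",(225,248),(387,218),.074),("p2",(272.5,227),(381,246),.074),("p3",(351,312),(260,212),.074),("bottle cap",None,(338,345),.15),("beaker top",(151,342),(349,161),.08)]:
    print(n, None if a is None else onz(s,a,z), onz(d,b,z))
```

```text
p1 [ 0.39  -0.149  0.074] [ 0.388 -0.129  0.074]
p2 [ 0.415 -0.014  0.074] [0.404 0.007 0.074]
p3 [ 0.745 -0.132  0.074] [ 0.741 -0.116  0.074]
bottle cap None [0.487 0.447 0.15 ]
beaker top [ 0.509 -0.45   0.08 ] [ 0.51  -0.446  0.08 ]
```

Candidates for the spacer: silver part at scene (278,268), purple look-alikes at (226,261), (273,236) and (351,326). By the description it's the silver one with the thick body and stub on the stand. The cap is the silver slim-handled part at (231,300). I checked both in the crop. First, a wrist view of the chamber.

```bash
python3 -m crank '[{"turn":[0,0,0],"slide":[-0.1,0.06,-0.015],"fingers":1},{"turn":[0,0,0],"slide":[-0.18,0.106,-0.03],"fingers":1},{"turn":[0,0,0],"slide":[-0.25,0.147,-0.04],"fingers":1},{"turn":[0,0,0],"slide":[-0.32,0.19,-0.05],"fingers":1},{"turn":[0,0,0],"slide":[-0.38,0.225,-0.06],"fingers":1}]' 40
python3 -m crank '[{"turn":[0,0,0],"slide":[-0.02,0.011,0],"fingers":1},{"turn":[0,0,0],"slide":[-0.02,0.011,0],"fingers":1},{"turn":[0,0,0],"slide":[-0.02,0.011,0],"fingers":1}]'
python3 - <<'E'
from h import *
import pickle
s=get_state();print(s["eef_pos"],s["ee_rot"],s["qd"])
c=get_calibration("wrist");im=grab_frame("wrist");cv2.imwrite("pics/w1.png",im[:,:,::-1]);pickle.dump(c,open("w1.pkl","wb"))
E
```

```text
t: 0.57
eef_pos: [0.5684, 0.1787, 0.2545]
ee_rot: [3.141, -0.0, -1.571]
force: [0.4, -0.3, 0.7]
width: 0.0878
t: 0.82
eef_pos: [0.5639, 0.1883, 0.2546]
ee_rot: [3.142, -0.0, -1.569]
force: [0.8, -0.8, 1.0]
width: 0.0877
[0.56386535 0.18831036 0.25462159] [ 3.14155514e+00 -8.76218189e-07 -1.56876954e+00] [-3.51385641e-02  1.36073716e-02  1.99271240e-03  3.36056408e-03
 -6.69988263e-05  5.41606828e-03]
```

View pics/w1.png

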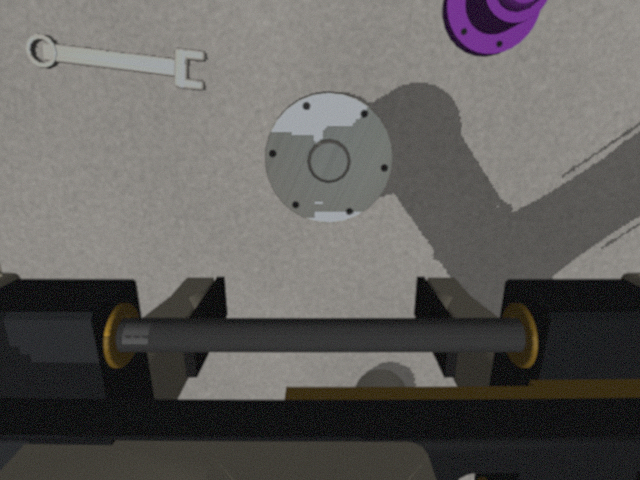

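Run:
```python
from h import *
import pickle
c=pickle.load(open("w1.pkl","rb"))
im=cv2.imread("pics/w1.png"); cv2.imwrite("pics/w1c.png",cv2.resize(im[85:235,255:405],(600,600),interpolation=cv2.INTER_CUBIC))
h=np.array([(306,106),(364,114),(384,168),(349,211),(295,205),(272,153)],float)
P=np.array([onz(c,p,.06) for p in h]); print(P.mean(0), np.linalg.norm(P-P.mean(0),axis=1))
print("tip", onz(c,(329,160.5),.072))
```

```text
[0.55776729 0.14396107 0.06      ] [0.05237992 0.05230658 0.05259243 0.05206446 0.05272637 0.05265911]
tip [0.55744125 0.14275363 0.072     ]
```

View pics/w1c.png

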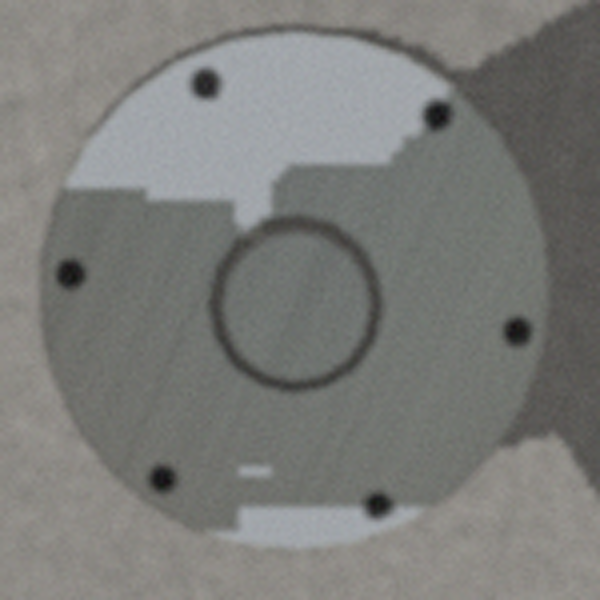

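```bash
cat >> h.py <<'E'
from scipy.spatial.transform import Rotation as Ro
def Rcur(s): return Ro.from_euler("xyz",s["ee_rot"]).as_matrix()
def standR(yaw,tilt=np.deg2rad(26)):
    # columns: u (upslope), sy, n
    return Ro.from_euler("z",yaw).as_matrix()@Ro.from_euler("y",-tilt).as_matrix()
def toolR(B): u,sy,n=B.T; return np.stack([-sy,-u,-n],1)
def plan(p,R):
    s=get_state();R0=Rcur(s);dp=R0.T@(np.asarray(p)-s["eef_pos"])
    rv=Ro.from_matrix(R0.T@R).as_rotvec()
    print("slide",np.round(dp/.5,4),"mm",np.round(dp*1000,1),"turn",np.round(rv/2/np.pi,4),"deg",np.round(np.rad2deg(rv),2),"rows>=",max(np.linalg.norm(dp)/.0417,np.rad2deg(np.linalg.norm(rv))/7.16).round(1),"F",np.round(s["force"],1),"w",round(s["width"],4),"t",s["t"])
E
python3 - <<'E'
from h import *
B=standR(np.deg2rad(-5)); print(B)
print(toolR(standR(0,0)))
plan([.50,-.11,.206],toolR(B))
E
```

```text
[[ 0.89537386  0.08715574 -0.43670301]
 [-0.07833506  0.9961947   0.03820656]
 [ 0.43837115  0.          0.89879405]]
[[-0. -1. -0.]
 [-1. -0. -0.]
 [-0. -0. -1.]]
slide [0.595  0.1289 0.097 ] mm [297.5  64.5  48.5] turn [0.0722 0.0031 0.0138] deg [26.    1.13  4.96] rows>= 7.4 F [-0.  -0.3 -0.1] w 0.0877 t 0.8667
```

```bash
python3 -m crank '[{"turn":[0.01,0,0.002],"slide":[0.07,0.015,0.0],"fingers":1},{"turn":[0.02,0,0.004],"slide":[0.14,0.03,0.01],"fingers":1},{"turn":[0.03,0.001,0.006],"slide":[0.21,0.045,0.02],"fingers":1},{"turn":[0.04,0.002,0.008],"slide":[0.28,0.06,0.03],"fingers":1},{"turn":[0.05,0.002,0.01],"slide":[0.36,0.077,0.045],"fingers":1}]'
python3 - <<'E'
from h import *
plan([.50,-.11,.206],toolR(standR(np.deg2rad(-5))))
E
```

```text
t: 1.28
eef_pos: [0.5258, 0.0057, 0.2322]
ee_rot: [-2.824, -0.003, -1.635]
force: [1.1, -0.5, 0.9]
width: 0.0877
slide [0.234  0.0513 0.0389] mm [117.   25.7  19.4] turn [0.0216 0.0009 0.0035] deg [7.79 0.34 1.26] rows>= 2.9 F [ 1.1 -0.5  0.9] w 0.0877 t 1.2833
```

```bash
python3 -m crank '[{"turn":[0.01,0,0.002],"slide":[0.075,0.017,0.013],"fingers":1},{"turn":[0.02,0.001,0.0035],"slide":[0.15,0.033,0.025],"fingers":1},{"turn":[0.02,0.001,0.0035],"slide":[0.21,0.045,0.036],"fingers":1},{"turn":[0.02,0.001,0.0035],"slide":[0.21,0.045,0.036],"fingers":1},{"turn":[0.02,0.001,0.0035],"slide":[0.21,0.045,0.036],"fingers":1}]'
python3 - <<'E'
from h import *
import pickle
plan([.50,-.11,.206],toolR(standR(np.deg2rad(-5))))
c=get_calibration("wrist");im=grab_frame("wrist");cv2.imwrite("pics/w2.png",im[:,:,::-1]);pickle.dump(c,open("w2.pkl","wb"))
E
```

```text
t: 1.7
eef_pos: [0.5023, -0.0992, 0.208]
ee_rot: [-2.702, -0.001, -1.662]
force: [1.0, 1.4, 1.0]
width: 0.0879
slide [0.022  0.004  0.0025] mm [11.   2.   1.3] turn [ 0.0023 -0.0004 -0.0006] deg [ 0.82 -0.15 -0.2 ] rows>= 0.3 F [1.  1.4 1. ] w 0.0879 t 1.7
```

View pics/w2.png

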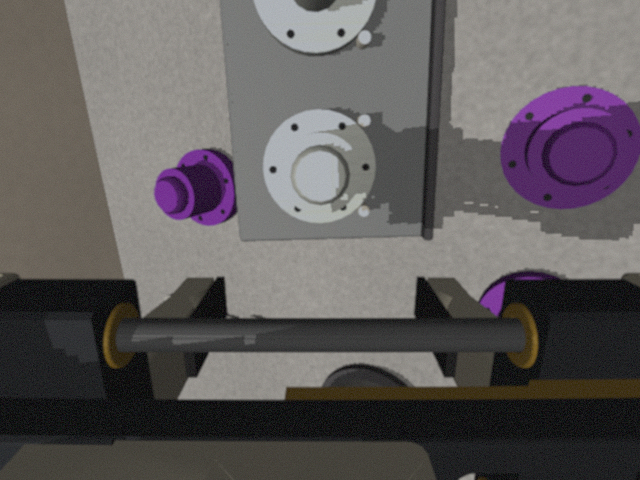

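Run:
```python
import cv2
im=cv2.imread("pics/w2.png"); cv2.imwrite("pics/w2c.png",cv2.resize(im[100:235,250:385],(675,675)[:2] if 0 else (594,594),interpolation=cv2.INTER_CUBIC))
```

```text
(no output)
```

View pics/w2c.png

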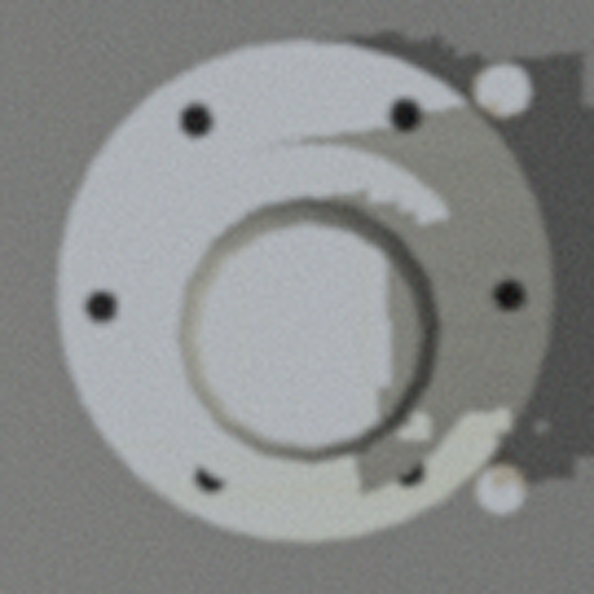

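```bash
cat > fit.py <<'E'
from h import *
import pickle
from scipy.optimize import least_squares
np.set_printoptions(precision=4,suppress=True)
c=pickle.load(open("w2.pkl","rb"))
q=lambda x,y:np.array([250+x/4.4,100+y/4.4])-.4
holes=np.array([q(196,121),q(405,116),q(509,295),q(101,306)])
hid=[0,1,2,5]
peg=np.array([q(502,90),q(500,490)]); 
ext=np.r_[q(58,0)[0],q(553,0)[0],q(0,40)[1],q(0,543)[1]]
sp=np.r_[q(180,0)[0],q(438,0)[0],q(0,197)[1],q(0,462)[1]]
caph=np.array([[291,34],[341,33.]]); cpeg=np.array([[364.5,37.5]])
th=np.linspace(0,2*np.pi,180)
circ=lambda o,B,r,h:o+B@np.array([0,0,h])+(r*np.cos(th)[:,None]*B[:,0]+r*np.sin(th)[:,None]*B[:,1])
def E(P): return np.r_[P[:,0].min(),P[:,0].max(),P[:,1].min(),P[:,1].max()]
def model(p):
    o,yaw,ph,rh,ps,pe=p[:3],p[3],p[4],p[5],p[6],p[7]
    B=standR(yaw)
    hp=lambda o,k,ph: o+.018*B[:,2]+rh*(np.cos(ph+k*np.pi/3)*B[:,0]+np.sin(ph+k*np.pi/3)*B[:,1])
    H=np.array([hp(o,k,ph) for k in hid])
    r=[(proj(c,H)-holes).ravel()]
    P=np.array([o+.020*B[:,2]-ps*B[:,0]+sg*pe*B[:,1] for sg in (-1,1)])
    r.append((proj(c,P)-peg).ravel())
    oc=o-.13*B[:,1]
    r.append((proj(c,oc+.020*B[:,2]-ps*B[:,0]+pe*B[:,1])-cpeg).ravel())
    r.append(E(proj(c,np.r_[circ(o,B,.045,.018),circ(o,B,.045,0)]))-ext)
    r.append(E(proj(c,circ(o,B,.02,.069)))-sp)
    return np.concatenate(r)
if __name__=="__main__":
    # order holes: index0 top-left; direction chosen by trying
    best=None
    for sgn in (1,-1):
        hid[:]=[sgn*k for k in (0,1,2,5)]
        for ph in np.arange(0,6.3,.5):
            f=least_squares(model,[.57,-.15,.062,-.087,ph,.037,.04,.03],x_scale=[.01,.01,.01,.1,.1,.01,.01,.01])
            if best is None or f.cost<best.cost: best=f
    print(best.x,best.cost);print(best.fun.round(2)); 
    B=standR(best.x[3]);print("n",B[:,2],"yawdeg",np.rad2deg(best.x[3]))
    J=best.jac;C=np.linalg.inv(J.T@J)*best.cost*2/max(1,len(best.fun)-8);print("sd mm",np.sqrt(np.diag(C))[:4]*1000)
E
python3 fit.py
```

```text
[ 0.5693 -0.1484  0.0616 -0.0647  2.0956 -0.0371  0.0355  0.0359] 0.6699378258596663
[ 0.01 -0.12  0.05 -0.23 -0.11  0.04  0.22  0.04  0.17  0.03  0.04  0.16
 -0.19 -0.1  -0.04 -0.23  0.25 -0.54 -0.51  0.59  0.28  0.09]
n [-0.4375  0.0283  0.8988] yawdeg -3.7065152994287214
sd mm [0.2216 0.0911 0.4342 2.4498]
```

```bash
cat > p.py <<'E'
from h import *
import sys
yaw=-0.0647;B=standR(yaw);hub=np.array([.5693,-.1484,.0616]);cap=hub-.13*B[:,1]
E
python3 - <<'E'
from p import *
plan(hub+.11*B[:,2],toolR(B))
E
```

```text
slide [0.0912 0.0016 0.106 ] mm [45.6  0.8 53. ] turn [ 0.0021 -0.0018 -0.0036] deg [ 0.76 -0.65 -1.29] rows>= 1.7 F [-0.5 -0.  -0.2] w 0.0876 t 1.75
```

```bash
python3 -m crank '[{"turn":[0.001,-0.001,-0.002],"slide":[0.045,0,0.05],"fingers":1},{"turn":[0.001,-0.002,-0.004],"slide":[0.08,0,0.1],"fingers":1},{"turn":[0.001,-0.002,-0.004],"slide":[0.08,0,0.104],"fingers":1},{"turn":[0.001,-0.002,-0.004],"slide":[0.08,0,0.104],"fingers":1},{"turn":[0.001,-0.002,-0.004],"slide":[0.08,0,0.104],"fingers":1}]'
python3 - <<'E'
from p import *
plan(hub+.11*B[:,2],toolR(B)); plan(hub+.024*B[:,2],toolR(B))
E
```

```text
t: 2.17
eef_pos: [0.5227, -0.1377, 0.1615]
ee_rot: [-2.696, -0.0, -1.629]
force: [-0.6, 0.2, -0.1]
width: 0.0873
slide [0.0154 0.0028 0.0008] mm [7.7 1.4 0.4] turn [0.0013 0.0004 0.0009] deg [0.46 0.15 0.32] rows>= 0.2 F [-0.6  0.2 -0.1] w 0.0873 t 2.1667
slide [0.0158 0.0014 0.1728] mm [ 7.9  0.7 86.4] turn [0.0013 0.0004 0.0009] deg [0.46 0.15 0.32] rows>= 2.1 F [-0.6  0.2 -0.1] w 0.0873 t 2.1667
```

```bash
python3 -m crank '[{"turn":[0.001,0,0.001],"slide":[0.013,0.002,0],"fingers":1},{"turn":[0.001,0,0.001],"slide":[0.013,0.002,0],"fingers":1},{"turn":[0.001,0,0.001],"slide":[0.013,0.002,0],"fingers":1}]'
python3 - <<'E'
from p import *
plan(hub+.024*B[:,2],toolR(B)); print(get_state()["qd"])
E
```

```text
t: 2.42
eef_pos: [0.5208, -0.1441, 0.1617]
ee_rot: [-2.687, 0.003, -1.634]
force: [0.4, 0.2, 0.1]
width: 0.0876
slide [0.0029 0.0004 0.1747] mm [ 1.5  0.2 87.3] turn [-0.0001  0.0006 -0.0001] deg [-0.02  0.2  -0.03] rows>= 2.1 F [0.4 0.2 0.1] w 0.0876 t 2.4167
[ 0.00112175  0.00079855  0.00166769  0.00542345  0.00010248 -0.00189424]
```

Aligned; descend along the axis.

```bash
python3 -m crank '[{"turn":[0,0.0005,0],"slide":[0.003,0.0005,0.05],"fingers":1},{"turn":[0,0.0005,0],"slide":[0.003,0.0005,0.1],"fingers":1},{"turn":[0,0.0005,0],"slide":[0.003,0.0005,0.15],"fingers":1},{"turn":[0,0.0005,0],"slide":[0.003,0.0005,0.174],"fingers":1},{"turn":[0,0.0005,0],"slide":[0.003,0.0005,0.174],"fingers":1}]'
python3 - <<'E'
from p import *
plan(hub+.024*B[:,2],toolR(B)); print(get_state()["qd"])
for n in ["scene","wrist"]: cv2.imwrite(f"pics/g_{n}.png",grab_frame(n)[:,:,::-1])
im=cv2.imread("pics/g_scene.png"); cv2.imwrite("pics/g_sc.png",cv2.resize(im[180:340,190:370],(675,600),interpolation=cv2.INTER_CUBIC))
E
```

```text
t: 2.83
eef_pos: [0.5592, -0.1531, 0.0882]
ee_rot: [-2.705, 0.012, -1.63]
force: [0.0, -0.8, 0.2]
width: 0.0875
slide [-0.0105  0.0057  0.0085] mm [-5.3  2.8  4.3] turn [ 0.0027  0.0021 -0.    ] deg [ 0.97  0.77 -0.01] rows>= 0.2 F [ 0.  -0.8  0.2] w 0.0875 t 2.8333
[ 0.01499333 -0.05113967 -0.022535   -0.00635675 -0.01583645 -0.08534535]
```

View pics/g_sc.png

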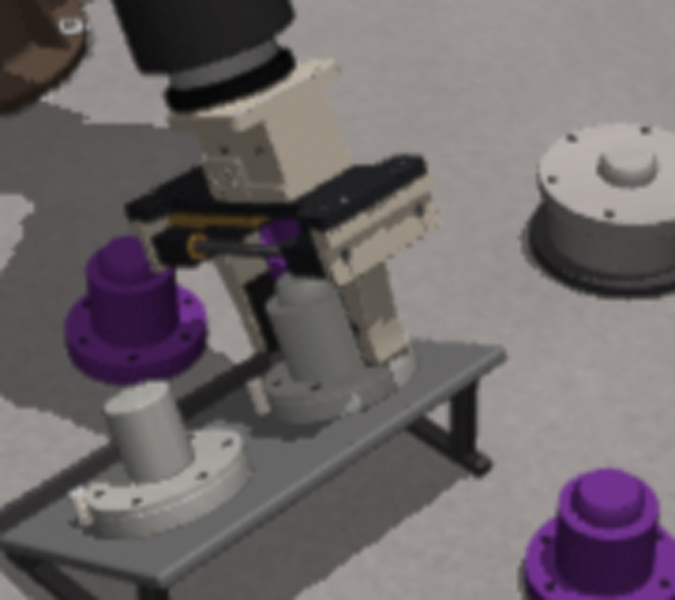

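```bash
python3 -m crank '[{"turn":[0,0,0],"slide":[0,0,0],"fingers":1},{"turn":[0,0,0],"slide":[0,0,0],"fingers":1}]'
python3 - <<'E'
from p import *
plan(hub+.024*B[:,2],toolR(B)); print(get_state()["qd"])
E
```

```text
t: 3.1
eef_pos: [0.5595, -0.1518, 0.0911]
ee_rot: [-2.7, 0.014, -1.63]
force: [-0.7, 0.4, -0.0]
width: 0.0876
slide [-0.0079  0.0085  0.0136] mm [-3.9  4.2  6.8] turn [ 0.0019  0.0023 -0.0002] deg [ 0.69  0.84 -0.06] rows>= 0.2 F [-0.7  0.4 -0. ] w 0.0876 t 3.1
[ 0.00080976 -0.00088682  0.00043078  0.00310802  0.00360924  0.00324156]
```

```bash
python3 -m crank '[{"turn":[0.002,0.0023,0],"slide":[-0.008,0.0085,0.013],"fingers":1},{"turn":[0.002,0.0023,0],"slide":[-0.008,0.0085,0.013],"fingers":1},{"turn":[0.002,0.0023,0],"slide":[-0.008,0.0085,0.013],"fingers":1},{"turn":[0.002,0.0023,0],"slide":[-0.008,0.0085,0.013],"fingers":1}]'
python3 - <<'E'
from p import *
plan(hub+.024*B[:,2],toolR(B)); print(get_state()["qd"])
E
```

```text
t: 3.43
eef_pos: [0.5595, -0.1521, 0.09]
ee_rot: [-2.702, 0.013, -1.63]
force: [0.0, -0.0, 0.2]
width: 0.0878
slide [-0.0085  0.0076  0.0116] mm [-4.3  3.8  5.8] turn [ 0.0022  0.0023 -0.0001] deg [ 0.79  0.82 -0.04] rows>= 0.2 F [ 0.  -0.   0.2] w 0.0878 t 3.4333
[-0.00181819  0.00547117  0.0002709   0.00125133 -0.00064288  0.00121731]
```

Run:
```python
from h import *
print(get_state()["q"])
```

```text
[ 0.02539775  0.14216513 -0.95464211  0.61025213 -0.04200827 -0.69193505]
```

```bash
python3 -m crank '[{"turn":[0,0,0],"slide":[0,0,-0.01],"fingers":1},{"turn":[0,0,0],"slide":[0,0,-0.01],"fingers":1},{"turn":[0,0,0],"slide":[0,0,-0.01],"fingers":1}]'
python3 - <<'E'
from p import *
plan(hub+.024*B[:,2],toolR(B)); print(get_state()["q"])
E
```

```text
t: 3.68
eef_pos: [0.5584, -0.1515, 0.0949]
ee_rot: [-2.701, 0.013, -1.629]
force: [0.4, 0.8, 0.7]
width: 0.0878
slide [-0.0073  0.0098  0.0214] mm [-3.7  4.9 10.7] turn [ 0.002   0.0024 -0.    ] deg [ 0.73  0.85 -0.02] rows>= 0.3 F [0.4 0.8 0.7] w 0.0878 t 3.6833
[ 0.07254549  0.13476963 -0.89885188  0.42098716 -0.10728945 -0.54318228]
```

```bash
python3 -m crank '[{"turn":[0.002,0.0024,0],"slide":[-0.0073,0.0098,0],"fingers":1},{"turn":[0.002,0.0024,0],"slide":[-0.0073,0.0098,0],"fingers":1},{"turn":[0.002,0.0024,0],"slide":[-0.0073,0.0098,0],"fingers":1}]'
python3 - <<'E'
from p import *
plan(hub+.024*B[:,2],toolR(B)); print(get_state()["q"])
E
```

```text
t: 3.93
eef_pos: [0.5526, -0.15, 0.0969]
ee_rot: [-2.7, 0.007, -1.631]
force: [-0.5, -1.6, 0.2]
width: 0.0875
slide [-0.0051  0.0008  0.03  ] mm [-2.5  0.4 15. ] turn [0.002  0.0013 0.0002] deg [0.71 0.48 0.09] rows>= 0.4 F [-0.5 -1.6  0.2] w 0.0875 t 3.9333
[ 0.00622518  0.11629362 -0.98801832  0.71273192 -0.03366365 -0.77501415]
```

```bash
cat >> p.py <<'E'
def TR(tilt,yw=yaw):
    b=standR(yw,np.deg2rad(tilt)); return np.stack([b[:,0],-b[:,1],-b[:,2]],1)
def tcp(gp,R): return gp+.0188*R[:,2]
E
python3 -m crank '[{"turn":[0,0,0],"slide":[0,0,-0.06],"fingers":1},{"turn":[0,0,0],"slide":[0,0,-0.12],"fingers":1},{"turn":[0,0,0],"slide":[0,0,-0.18],"fingers":1},{"turn":[-0.02,0,0],"slide":[0,0,-0.18],"fingers":1},{"turn":[-0.036,0,0],"slide":[0,0,-0.18],"fingers":1}]'
python3 - <<'E'
from p import *
R=TR(13)
plan(tcp(hub+.125*B[:,2],R),R); print(get_state()["q"])
E
```

```text
t: 4.35
eef_pos: [0.5143, -0.1472, 0.1856]
ee_rot: [-2.917, 0.011, -1.629]
force: [1.7, -0.6, 0.4]
width: 0.0877
slide [-0.004   0.0047  0.0605] mm [-2.   2.4 30.2] turn [-0.0012  0.0019 -0.2494] deg [ -0.45   0.69 -89.78] rows>= 12.5 F [ 1.7 -0.6  0.4] w 0.0877 t 4.35
[ 0.10705122  0.0314732  -0.54274396  0.03657524 -0.77379853 -0.18985333]
```

```bash
python3 -m crank '[{"turn":[0,0,-0.019],"slide":[0,0,0],"fingers":1},{"turn":[0,0,-0.038],"slide":[0,0,0],"fingers":1},{"turn":[0,0,-0.057],"slide":[0,0,0],"fingers":1},{"turn":[0,0,-0.076],"slide":[0,0,0],"fingers":1},{"turn":[0,0,-0.095],"slide":[0,0,0],"fingers":1}]'
python3 -m crank '[{"turn":[0,0,-0.019],"slide":[0,0,0],"fingers":1},{"turn":[0,0,-0.038],"slide":[0,0,0],"fingers":1},{"turn":[0,0,-0.057],"slide":[0,0,0],"fingers":1},{"turn":[0,0,-0.076],"slide":[0,0,0],"fingers":1},{"turn":[0,0,-0.095],"slide":[0,0,0],"fingers":1}]'
python3 - <<'E'
from p import *
R=TR(13)
plan(tcp(hub+.125*B[:,2],R),R); print(get_state()["q"])
E
```

```text
t: 4.77
eef_pos: [0.5153, -0.1491, 0.1787]
ee_rot: [-2.959, -0.116, -1.041]
force: [0.4, -0.0, 0.3]
width: 0.0878
t: 5.18
eef_pos: [0.5153, -0.1491, 0.1787]
ee_rot: [-3.055, -0.199, -0.442]
force: [0.4, 0.6, -0.1]
width: 0.0874
slide [-0.0061 -0.0062  0.0466] mm [-3.1 -3.1 23.3] turn [-0.0009  0.0019 -0.0588] deg [ -0.31   0.67 -21.15] rows>= 3.0 F [ 0.4  0.6 -0.1] w 0.0874 t 5.1833
[ 0.10574364  0.04470071 -0.54694915  0.04202341 -0.76492219  1.00478634]
```

```bash
python3 -m crank '[{"turn":[0,0.001,-0.019],"slide":[-0.006,-0.006,0.02],"fingers":1},{"turn":[0,0.001,-0.038],"slide":[-0.006,-0.006,0.04],"fingers":1},{"turn":[-0.001,0.002,-0.054],"slide":[-0.006,-0.006,0.046],"fingers":1},{"turn":[-0.001,0.002,-0.054],"slide":[-0.006,-0.006,0.046],"fingers":1},{"turn":[-0.001,0.002,-0.054],"slide":[-0.006,-0.006,0.046],"fingers":1}]'
python3 - <<'E'
from p import *
R=TR(13)
plan(tcp(hub+.125*B[:,2],R),R);plan(tcp(hub+.043*B[:,2],R),R); print(get_state()["q"])
E
```

```text
t: 5.6
eef_pos: [0.5186, -0.1451, 0.1558]
ee_rot: [-3.134, -0.227, -0.105]
force: [0.9, -0.7, 0.5]
width: 0.0878
slide [ 0.0004 -0.      0.0005] mm [ 0.2 -0.   0.2] turn [ 0.0002  0.     -0.0062] deg [ 0.06  0.   -2.23] rows>= 0.3 F [ 0.9 -0.7  0.5] w 0.0878 t 5.6
slide [ 0.0372 -0.0017  0.1603] mm [18.6 -0.8 80.1] turn [ 0.0002  0.     -0.0062] deg [ 0.06  0.   -2.23] rows>= 2.0 F [ 0.9 -0.7  0.5] w 0.0878 t 5.6
[ 0.12295055  0.06638881 -0.59614842  0.06798846 -0.686621    1.29625918]
```

```bash
python3 -m crank '[{"turn":[0,0,-0.006],"slide":[0.009,0,0.04],"fingers":1},{"turn":[0,0,-0.006],"slide":[0.018,-0.001,0.08],"fingers":1},{"turn":[0,0,-0.006],"slide":[0.028,-0.001,0.12],"fingers":1},{"turn":[0,0,-0.006],"slide":[0.033,-0.0015,0.142],"fingers":1},{"turn":[0,0,-0.006],"slide":[0.033,-0.0015,0.142],"fingers":1}]'
python3 - <<'E'
from p import *
R=TR(13)
plan(tcp(hub+.043*B[:,2],R),R); print(get_state()["q"])
E
```

```text
t: 6.02
eef_pos: [0.5504, -0.1473, 0.0885]
ee_rot: [3.14, -0.224, -0.066]
force: [-0.7, -0.1, 0.6]
width: 0.0876
slide [ 0.0055 -0.0003  0.0148] mm [ 2.8 -0.2  7.4] turn [ 0.0002  0.0004 -0.0002] deg [ 0.08  0.15 -0.07] rows>= 0.2 F [-0.7 -0.1  0.6] w 0.0876 t 6.0167
[ 0.10885352  0.20591649 -0.62023034  0.07952811 -0.52526277  1.33139022]
```

```bash
python3 -m crank '[{"turn":[0,0.0004,0],"slide":[0.0055,0,0.0145],"fingers":1},{"turn":[0,0.0004,0],"slide":[0.0055,0,0.0145],"fingers":1},{"turn":[0,0.0004,0],"slide":[0.0055,0,0.0145],"fingers":1}]'
python3 - <<'E'
from p import *
R=TR(13)
plan(tcp(hub+.043*B[:,2],R),R)
E
python3 -m crank '[{"turn":[0,0,0],"slide":[0,0,0],"fingers":0},{"turn":[0,0,0],"slide":[0,0,0],"fingers":-0.3},{"turn":[0,0,0],"slide":[0,0,0],"fingers":-0.3},{"turn":[0,0,0],"slide":[0,0,0],"fingers":-0.3},{"turn":[0,0,0],"slide":[0,0,0],"fingers":-0.3}]' 55
python3 - <<'E'
from p import *
R=TR(13)
plan(tcp(hub+.043*B[:,2],R),R)
cv2.imwrite("pics/k1.png",grab_frame("side")[:,:,::-1])
im=cv2.imread("pics/k1.png"); cv2.imwrite("pics/k1c.png",cv2.resize(im[110:280,250:420],(600,600),interpolation=cv2.INTER_CUBIC))
E
```

```text
t: 6.27
eef_pos: [0.5552, -0.1474, 0.0847]
ee_rot: [3.141, -0.231, -0.064]
force: [0.5, -0.0, 0.4]
width: 0.0878
slide [-0.0022  0.0001  0.0052] mm [-1.1  0.   2.6] turn [ 0.0001 -0.0006  0.0001] deg [ 0.05 -0.23  0.03] rows>= 0.1 F [ 0.5 -0.   0.4] w 0.0878 t 6.2667
t: 6.68
eef_pos: [0.555, -0.1474, 0.0845]
ee_rot: [3.141, -0.231, -0.064]
force: [0.6, 0.1, 0.7]
width: 0.06
slide [-0.0018  0.0001  0.0048] mm [-0.9  0.1  2.4] turn [ 0.0001 -0.0006  0.0002] deg [ 0.05 -0.22  0.06] rows>= 0.1 F [0.6 0.1 0.7] w 0.06 t 6.6833
```

View pics/k1c.png

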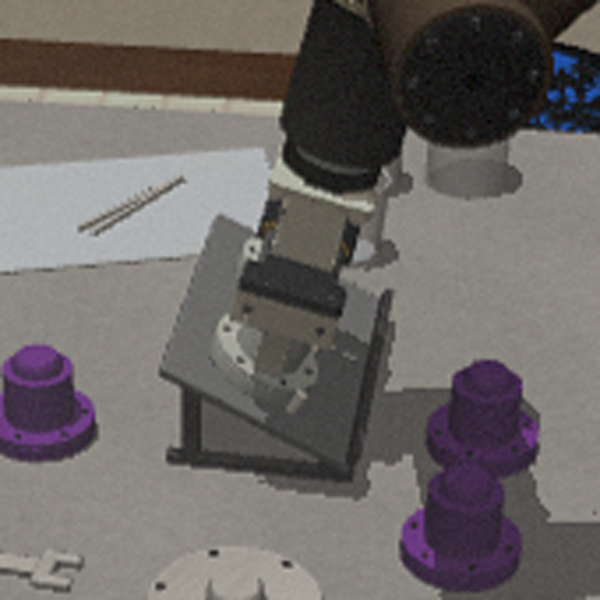

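```bash
python3 -m crank '[{"turn":[0,0,0],"slide":[0,0,0],"fingers":-0.4},{"turn":[0,0,0],"slide":[0,0,0],"fingers":-0.4},{"turn":[0,0,0],"slide":[0,0,0],"fingers":-0.4}]' 55
python3 - <<'E'
from p import *
R=TR(13);s=get_state();print(s["eef_pos"],s["ee_rot"],s["width"],s["force"])
Rc=Rcur(s); gp=s["eef_pos"]-.0188*Rc[:,2]; print("hub base in tool, rel grasp pt mm",(Rc.T@(hub-gp))*1000,"n in tool",Rc.T@B[:,2])
E
```

```text
t: 6.98
eef_pos: [0.5551, -0.1476, 0.0844]
ee_rot: [3.14, -0.23, -0.063]
force: [-1.9, -2.6, 4.7]
width: 0.0558
[ 0.55507481 -0.14763098  0.08443009] [ 3.14015488 -0.23044225 -0.06337684] 0.05575911768902317 [-1.86530182 -2.62249249  4.6559707 ]
hub base in tool, rel grasp pt mm [ 8.65418491 -0.1701058  44.28012321] n in tool [-2.21490794e-01  8.22027557e-04 -9.75162116e-01]
```

```bash
python3 -m crank '[{"turn":[0,0,0],"slide":[-0.008,0,-0.035],"fingers":-0.4},{"turn":[0,0,0],"slide":[-0.016,0,-0.07],"fingers":-0.4},{"turn":[0,0,0],"slide":[-0.027,0,-0.117],"fingers":-0.4},{"turn":[0,0,0],"slide":[-0.045,0,-0.195],"fingers":-0.4},{"turn":[0,0,0],"slide":[-0.045,0,-0.195],"fingers":-0.4}]' 55
python3 - <<'E'
from p import *
s=get_state();print(s["width"],s["force"])
for n in ["scene","side"]:
    cv2.imwrite(f"pics/l_{n}.png",grab_frame(n)[:,:,::-1])
a=cv2.imread("pics/l_scene.png")[150:330,190:370];b=cv2.imread("pics/l_side.png")[110:290,250:430]
cv2.imwrite("pics/l.png",cv2.resize(np.hstack([a,b]),(800,400),interpolation=cv2.INTER_CUBIC))
E
```

```text
t: 7.4
eef_pos: [0.5105, -0.1445, 0.1789]
ee_rot: [3.141, -0.235, -0.064]
force: [1.0, 1.5, -4.0]
width: 0.0554
0.055413314406614136 [ 1.04824876  1.47692152 -4.0023341 ]
```

View pics/l.png

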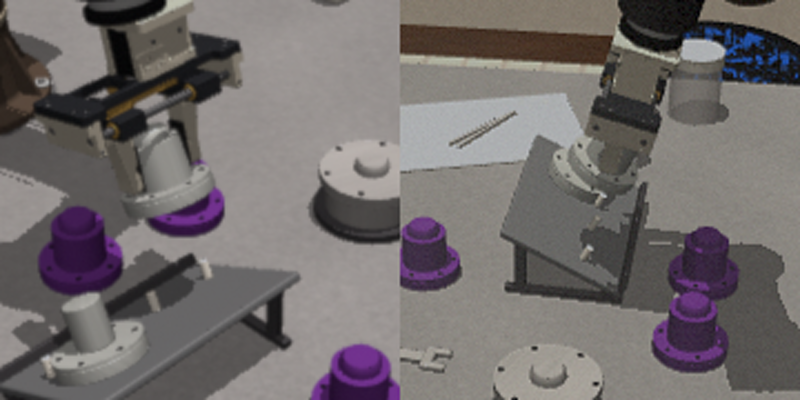

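```bash
cat >> p.py <<'E'
ch=np.array([.5578,.1437,.06])
def place(base,off,ntool,yw=yaw):
    a=np.rad2deg(np.arctan2(-ntool[0],-ntool[2]))
    R=TR(-a,yw); return base-R@off,R
off=np.array([.00865,-.0002,.02548]);nt=np.array([-.2215,0.0008,-.9752])
E
python3 - <<'E'
from p import *
p,R=place(np.array([.45,.144,.14]),off,nt); print(p,R@nt); plan(p,R)
E
```

```text
[0.44720136 0.14398091 0.16676304] [-5.17238956e-05 -7.98326148e-04  1.00003864e+00]
slide [-0.1627 -0.5669 -0.0222] mm [ -81.4 -283.5  -11.1] turn [-0.     -0.0724  0.0001] deg [-1.000e-02 -2.608e+01  2.000e-02] rows>= 7.1 F [-0.5  0.1 -5.8] w 0.0552 t 7.5
```

```bash
python3 -m crank '[{"turn":[0,-0.008,0],"slide":[-0.01,-0.05,-0.02],"fingers":-0.4},{"turn":[0,-0.016,0],"slide":[-0.03,-0.11,-0.03],"fingers":-0.4},{"turn":[0,-0.024,0],"slide":[-0.05,-0.17,-0.03],"fingers":-0.4},{"turn":[0,-0.032,0],"slide":[-0.07,-0.23,-0.03],"fingers":-0.4},{"turn":[0,-0.04,0],"slide":[-0.09,-0.3,-0.03],"fingers":-0.4}]' 55
python3 - <<'E'
from p import *
p,R=place(np.array([.45,.144,.14]),off,nt); plan(p,R)
E
```

```text
t: 7.92
eef_pos: [0.4718, 0.0091, 0.1762]
ee_rot: [3.139, 0.027, -0.065]
force: [1.4, 0.5, -5.8]
width: 0.055
slide [-0.0661 -0.266   0.02  ] mm [ -33.1 -133.    10. ] turn [ 0.0004 -0.0313 -0.0001] deg [  0.13 -11.27  -0.04] rows>= 3.3 F [ 1.4  0.5 -5.8] w 0.055 t 7.9167
```

```bash
python3 -m crank '[{"turn":[0,-0.008,0],"slide":[-0.02,-0.07,0.0],"fingers":-0.4},{"turn":[0,-0.018,0],"slide":[-0.035,-0.14,0.01],"fingers":-0.4},{"turn":[0,-0.028,0],"slide":[-0.055,-0.21,0.016],"fingers":-0.4},{"turn":[0,-0.03,0],"slide":[-0.063,-0.25,0.02],"fingers":-0.4},{"turn":[0,-0.03,0],"slide":[-0.063,-0.25,0.02],"fingers":-0.4}]' 55
python3 - <<'E'
from p import *
import pickle
p,R=place(np.array([.45,.144,.14]),off,nt); plan(p,R)
c=get_calibration("wrist");cv2.imwrite("pics/w3.png",grab_frame("wrist")[:,:,::-1]);pickle.dump(c,open("w3.pkl","wb"))
E
```

```text
t: 8.33
eef_pos: [0.4494, 0.1386, 0.1653]
ee_rot: [3.139, 0.215, -0.063]
force: [-0.2, -0.5, -4.0]
width: 0.0551
slide [-0.0057 -0.0105 -0.0018] mm [-2.8 -5.3 -0.9] turn [ 0.0004 -0.0014  0.0003] deg [ 0.16 -0.5   0.1 ] rows>= 0.1 F [-0.2 -0.5 -4. ] w 0.0551 t 8.3333
```

View pics/w3.png

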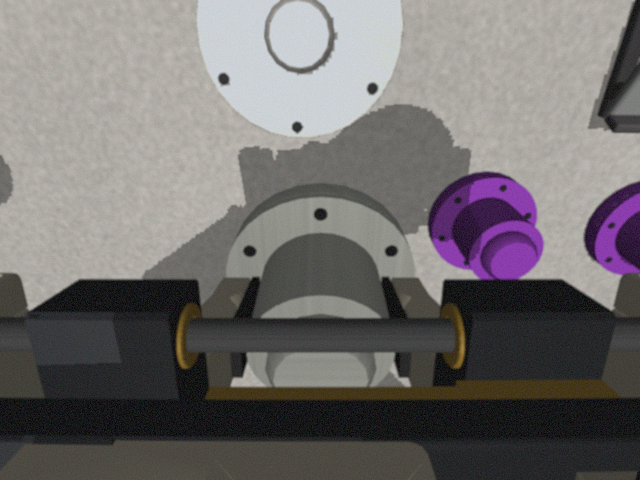

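Run:
```python
import cv2
im=cv2.imread("pics/w3.png")
cv2.imwrite("pics/w3a.png",cv2.resize(im[0:140,190:410],(792,504),interpolation=cv2.INTER_CUBIC))
cv2.imwrite("pics/w3b.png",cv2.resize(im[175:295,220:420],(800,480),interpolation=cv2.INTER_CUBIC))
```

```text
(no output)
```

View pics/w3a.png

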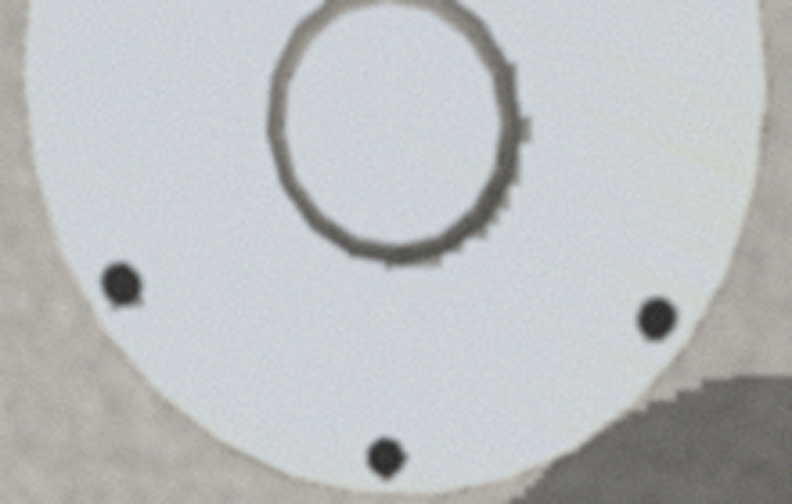

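View pics/w3b.png

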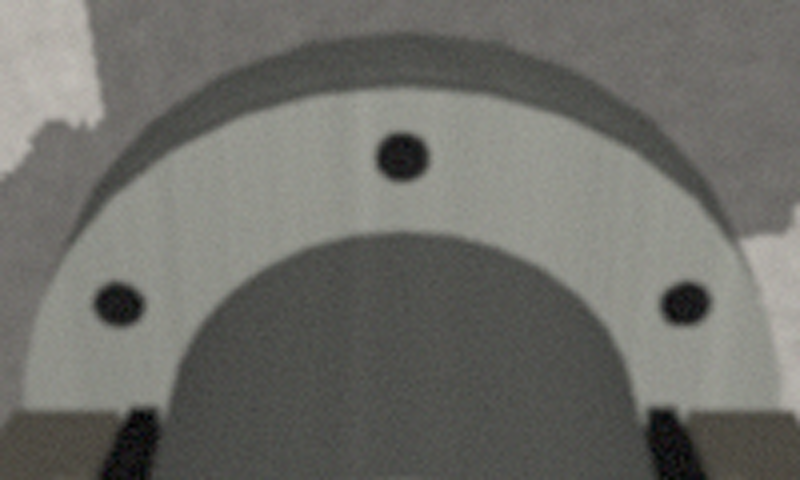

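```bash
cat > fit3.py <<'E'
from p import *
import pickle
from scipy.optimize import least_squares
np.set_printoptions(precision=4,suppress=True)
c=pickle.load(open("w3.pkl","rb"))
C=np.array([onz(c,p,.06) for p in [(223.6,78.9),(297.2,126.9),(372.5,88.3)]])-[0,0,0]
f=least_squares(lambda x:np.linalg.norm(C[:,:2]-x,axis=1)-.0525,[.56,.144]); print("chamber holes",f.x,f.fun*1000)
print("tip", onz(c,(190+395/3.6,123/3.6),.072))
th=np.linspace(0,2*np.pi,360)
q=lambda x,y:(220+x/4-.4,175+y/4-.4)
H=np.array([q(120,304),q(402,157),q(686,303)])
def model(x):
    o=x[:3];Rm=Ro.from_rotvec([x[3],x[4],0]).as_matrix()
    ci=lambda r,h:o+h*Rm[:,2]+r*np.cos(th)[:,None]*Rm[:,0]+r*np.sin(th)[:,None]*Rm[:,1]
    ph=x[5]+np.array([0,-1,-2])*np.pi/3
    hp=o+.018*Rm[:,2]+.0371*(np.cos(ph)[:,None]*Rm[:,0]+np.sin(ph)[:,None]*Rm[:,1])
    T=proj(c,ci(.045,.018));Bt=proj(c,ci(.045,0));bd=proj(c,ci(.028,.018))
    return np.r_[(proj(c,hp)-H).ravel(),T[:,1].min()-q(0,88)[1],Bt[:,1].min()-q(0,33)[1],T[:,0].min()-q(22,0)[0],T[:,0].max()-q(780,0)[0],bd[:,1].min()-q(0,232)[1]]
s=least_squares(model,[.45,.139,.14,0,0,1.05-.06],x_scale=[.01,.01,.01,.05,.05,.1])
print(s.x,"tilt deg",np.rad2deg(s.x[3:5]),s.fun.round(2))
J=s.jac;print("sd",np.sqrt(np.diag(np.linalg.inv(J.T@J)))*.25)
E
python3 fit3.py
python3 - <<'E'
from p import *
s=get_state();Rc=Rcur(s);print("predicted base",s["eef_pos"]+Rc@off,"axis",Rc@nt)
E
```

```text
chamber holes [0.5578 0.1434] [-0.0024  0.0025 -0.0024]
tip [0.5582 0.1429 0.072 ]
[0.4519 0.1387 0.1401 0.0061 0.0281 0.9826] tilt deg [0.3497 1.6113] [-0.02  0.46  0.19 -0.23 -0.45  0.46 -0.09 -0.39  0.22  0.06 -0.2 ]
sd [0.0002 0.0001 0.0002 0.0056 0.0076 0.0027]
predicted base [0.45235563 0.13668465 0.13895483] axis [-0.00949705  0.00286142  0.99998977]
```

```bash
cat >> fit3.py <<'E'
st=get_state();c1=get_calibration("wrist")
T=np.eye(4);T[:3,:3]=Rcur(st);T[:3,3]=st["eef_pos"]
X=np.linalg.inv(T)@c1["pose"]          # tool<-cam
M=X@np.linalg.inv(c["pose"])           # world(w3)->tool
b=M@np.r_[s.x[:3],1];n=M[:3,:3]@Ro.from_rotvec([s.x[3],s.x[4],0]).as_matrix()[:,2]
print("hub in tool",b[:3],n, "tool at img",np.linalg.inv(M)[:3,3],"now",st["eef_pos"],st["qd"])
E
python3 fit3.py | tail -1
```

```text
hub in tool [ 0.0077 -0.0003  0.0241] [-0.185   0.0067 -0.9827] tool at img [0.4495 0.1386 0.1653] now [0.4493 0.1368 0.1657] [-0.0324 -0.0331 -0.0244  0.0211 -0.005   0.0133]
```

```bash
cat >> p.py <<'E'
ch=np.array([.5578,.1435,.06]);off=np.array([.0078,-.0003,.0243]);nt=np.array([-.1908,.0,-.9816])
E
python3 - <<'E'
from p import *
p,R=place(ch+[0,0,.04],off,nt); print(p); plan(p,R)
E
```

```text
[0.5547668  0.14339589 0.12534184]
slide [ 0.222  -0.0266  0.0343] mm [111.  -13.3  17.2] turn [0.0006 0.0035 0.0003] deg [0.2  1.24 0.1 ] rows>= 2.7 F [ 0.4 -0.5 -4.3] w 0.0555 t 8.3833
```

```bash
python3 -m crank '[{"turn":[0,0.001,0],"slide":[0.06,-0.006,0.005],"fingers":-0.4},{"turn":[0,0.002,0],"slide":[0.12,-0.012,0.015],"fingers":-0.4},{"turn":[0.0005,0.0035,0],"slide":[0.18,-0.018,0.025],"fingers":-0.4},{"turn":[0.0005,0.0035,0],"slide":[0.217,-0.022,0.03],"fingers":-0.4},{"turn":[0.0005,0.0035,0],"slide":[0.217,-0.022,0.03],"fingers":-0.4}]' 55
python3 -m crank '[{"turn":[0,0,0],"slide":[0,0,0],"fingers":-0.4},{"turn":[0,0,0],"slide":[0,0,0],"fingers":-0.4},{"turn":[0,0,0],"slide":[0,0,0],"fingers":-0.4}]' 55
python3 - <<'E'
from p import *
p,R=place(ch+[0,0,.04],off,nt); print(p); plan(p,R); print(get_state()["qd"])
E
```

```text
t: 8.8
eef_pos: [0.5549, 0.1383, 0.1273]
ee_rot: [3.141, 0.191, -0.066]
force: [0.3, 0.2, -5.2]
width: 0.055
t: 9.05
eef_pos: [0.5525, 0.1389, 0.1311]
ee_rot: [-3.14, 0.188, -0.065]
force: [-0.6, 0.2, -5.1]
width: 0.0556
[0.5547668  0.14339589 0.12534184]
slide [ 0.0061 -0.0092  0.0107] mm [ 3.1 -4.6  5.3] turn [-0.0003 -0.0006  0.    ] deg [-0.1  -0.21  0.01] rows>= 0.2 F [-0.6  0.2 -5.1] w 0.0556 t 9.05
[ 0.00489982 -0.01276347  0.00574751  0.00154085 -0.003471    0.00060661]
```

Correct laterally and take a side and scene look.

```bash
python3 -m crank '[{"turn":[0,-0.0005,0],"slide":[0.006,-0.0092,0.0107],"fingers":-0.4},{"turn":[0,-0.0005,0],"slide":[0.006,-0.0092,0.0107],"fingers":-0.4},{"turn":[0,-0.0005,0],"slide":[0.006,-0.0092,0.0107],"fingers":-0.4},{"turn":[0,-0.0005,0],"slide":[0.006,-0.0092,0.0107],"fingers":-0.4}]' 55
python3 - <<'E'
from p import *
p,R=place(ch+[0,0,.04],off,nt); print(p); plan(p,R); print(get_state()["qd"])
for n in ["scene","side"]:
    cv2.imwrite(f"pics/m_{n}.png",grab_frame(n)[:,:,::-1])
a=cv2.imread("pics/m_scene.png")[140:280,290:430];b=cv2.imread("pics/m_side.png")[190:330,245:385]
cv2.imwrite("pics/m.png",cv2.resize(np.hstack([a,b]),(800,400),interpolation=cv2.INTER_CUBIC))
E
```

```text
t: 9.38
eef_pos: [0.5553, 0.144, 0.1257]
ee_rot: [-3.14, 0.191, -0.064]
force: [0.1, -0.5, -5.3]
width: 0.0551
[0.5547668  0.14339589 0.12534184]
slide [-0.0008  0.0012  0.0009] mm [-0.4  0.6  0.4] turn [-0.0003 -0.0002  0.0002] deg [-0.11 -0.07  0.06] rows>= 0.0 F [ 0.1 -0.5 -5.3] w 0.0551 t 9.3833
[-3.61083887e-03  3.89831908e-04  3.49320006e-04  1.65129134e-03
 -2.25847952e-04  2.38374114e-05]
```

View pics/m.png

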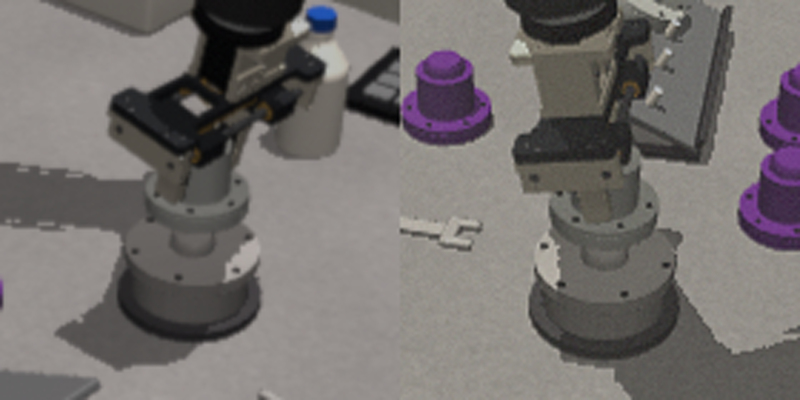

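```bash
python3 -m crank '[{"turn":[0,0,0],"slide":[0.004,0.001,0.025],"fingers":-0.4},{"turn":[0,0,0],"slide":[0.009,0.001,0.049],"fingers":-0.4},{"turn":[0,0,0],"slide":[0.009,0.001,0.049],"fingers":-0.4},{"turn":[0,0,0],"slide":[0.009,0.001,0.049],"fingers":-0.4},{"turn":[0,0,0],"slide":[0.009,0.001,0.049],"fingers":-0.4}]' 55
python3 - <<'E'
from p import *
p,R=place(ch,off,nt); plan(p,R); s=get_state();print(s["qd"],(p-s["eef_pos"])*1000)
E
```

```text
t: 9.9
eef_pos: [0.5554, 0.1433, 0.1008]
ee_rot: [-3.14, 0.191, -0.064]
force: [-0.5, 0.7, -4.7]
width: 0.0556
slide [ 0.0047 -0.0001  0.0305] mm [ 2.3 -0.  15.3] turn [-0.0002 -0.0002  0.0001] deg [-0.08 -0.06  0.04] rows>= 0.4 F [-0.5  0.7 -4.7] w 0.0556 t 9.9
[ 0.00023756 -0.01025595  0.00933175  0.00092367  0.00270235  0.00189984] [ -0.60408209   0.09171411 -15.43422703]
```

```bash
python3 -m crank '[{"turn":[0,0,0],"slide":[0.0005,0,0.006],"fingers":-0.4},{"turn":[0,0,0],"slide":[0.0015,0,0.012],"fingers":-0.4},{"turn":[0,0,0],"slide":[0.002,0,0.016],"fingers":-0.4},{"turn":[0,0,0],"slide":[0.002,0,0.016],"fingers":-0.4}]' 55
python3 - <<'E'
from p import *
p,R=place(ch,off,nt); plan(p,R); s=get_state();print(s["moment"],(p-s["eef_pos"])*1000)
E
```

```text
t: 10.23
eef_pos: [0.5543, 0.1433, 0.0922]
ee_rot: [-3.14, 0.191, -0.064]
force: [-0.8, -0.8, -5.6]
width: 0.0554
slide [ 0.0034 -0.0002  0.0133] mm [ 1.7 -0.1  6.6] turn [-0.0003 -0.0001  0.0001] deg [-0.1  -0.03  0.02] rows>= 0.2 F [-0.8 -0.8 -5.6] w 0.0554 t 10.2333
[-0.24848961 -0.8894802  -0.00221677] [ 0.42950372  0.06981533 -6.83823973]
```

```bash
python3 -m crank '[{"turn":[0,0,0],"slide":[0.002,0,0.005],"fingers":-0.4},{"turn":[0,0,0],"slide":[0.003,0,0.01],"fingers":-0.4},{"turn":[0,0,0],"slide":[0.003,0,0.01],"fingers":-0.4},{"turn":[0,0,0],"slide":[0.003,0,0.01],"fingers":-0.4}]' 55
python3 - <<'E'
from p import *
p,R=place(ch,off,nt); plan(p,R); s=get_state();print(s["moment"],(p-s["eef_pos"])*1000)
E
```

```text
t: 10.57
eef_pos: [0.5551, 0.1433, 0.0872]
ee_rot: [-3.14, 0.191, -0.064]
force: [0.2, -0.0, -4.7]
width: 0.0555
slide [ 0.     -0.0001  0.0037] mm [ 0.  -0.1  1.9] turn [-0.0003 -0.0001  0.0001] deg [-0.09 -0.05  0.03] rows>= 0.0 F [ 0.2 -0.  -4.7] w 0.0555 t 10.5667
[-0.16452891 -0.76531052  0.0107221 ] [-0.33680814  0.08954372 -1.83254238]
```

```bash
python3 -m crank '[{"turn":[0,0,0],"slide":[0.0005,0,0.002],"fingers":-0.4},{"turn":[0,0,0],"slide":[0.0008,0,0.004],"fingers":-0.4},{"turn":[0,0,0],"slide":[0.0008,0,0.005],"fingers":-0.4}]' 55
python3 - <<'E'
from p import *
p,R=place(ch,off,nt); plan(p,R); s=get_state();print(s["moment"],(p-s["eef_pos"])*1000)
E
```

```text
t: 10.82
eef_pos: [0.5554, 0.1434, 0.0855]
ee_rot: [-3.14, 0.19, -0.064]
force: [-1.4, -0.3, 2.8]
width: 0.0556
slide [-0.0011  0.0001  0.0006] mm [-0.6  0.1  0.3] turn [-0.0003 -0.0003  0.0001] deg [-0.1  -0.1   0.05] rows>= 0.0 F [-1.4 -0.3  2.8] w 0.0556 t 10.8167
[-0.20660514  0.40959539  0.04880952] [-0.61881312 -0.01037112 -0.17741339]
```

```bash
python3 -m crank '[{"turn":[0,0,0],"slide":[0.0002,0,0.001],"fingers":-0.4},{"turn":[0,0,0],"slide":[0.0004,0,0.002],"fingers":-0.4},{"turn":[0,0,0],"slide":[0.0004,0,0.002],"fingers":-0.4}]' 55
python3 - <<'E'
from p import *
p,R=place(ch,off,nt); plan(p,R); s=get_state();print(s["moment"],(p-s["eef_pos"])*1000)
for n in ["scene","side"]:
    cv2.imwrite(f"pics/n_{n}.png",grab_frame(n)[:,:,::-1])
a=cv2.imread("pics/n_scene.png")[180:270,310:400];b=cv2.imread("pics/n_side.png")[230:320,270:360]
cv2.imwrite("pics/n.png",cv2.resize(np.hstack([a,b]),(800,400),interpolation=cv2.INTER_CUBIC))
E
```

```text
t: 11.07
eef_pos: [0.5556, 0.1434, 0.0853]
ee_rot: [-3.14, 0.19, -0.063]
force: [-3.0, 0.3, 7.7]
width: 0.0555
slide [-0.0016  0.      0.0003] mm [-0.8  0.   0.2] turn [-0.0003 -0.0004  0.0002] deg [-0.1  -0.13  0.07] rows>= 0.0 F [-3.   0.3  7.7] w 0.0555 t 11.0667
[-0.24642385  1.31719468  0.01020898] [-0.81965017  0.03139869 -0.00704607]
```

View pics/n.png

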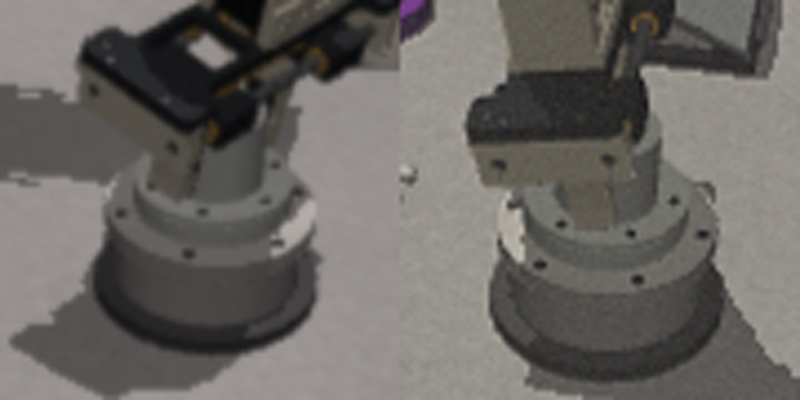

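```bash
python3 -m crank '[{"turn":[0,0,0],"slide":[0,0,0],"fingers":-0.4},{"turn":[0,0,0],"slide":[0,0,0],"fingers":-0.4}]' 8
python3 -m crank '[{"turn":[0,0,0],"slide":[0,0,0],"fingers":0.5},{"turn":[0,0,0],"slide":[0,0,0],"fingers":1},{"turn":[0,0,0],"slide":[0,0,0],"fingers":1},{"turn":[0,0,0],"slide":[0,0,0],"fingers":1},{"turn":[0,0,0],"slide":[0,0,0],"fingers":1}]'
python3 -m crank '[{"turn":[0,0,0],"slide":[0,0,0],"fingers":1},{"turn":[0,0,0],"slide":[0,0,0],"fingers":1},{"turn":[0,0,0],"slide":[0,0,0],"fingers":1}]'
```

```text
t: 11.33
eef_pos: [0.5563, 0.1436, 0.0845]
ee_rot: [-3.139, 0.188, -0.064]
force: [3.0, -0.3, 0.7]
width: 0.0557
t: 11.75
eef_pos: [0.555, 0.1434, 0.0838]
ee_rot: [-3.14, 0.191, -0.064]
force: [-1.0, -0.2, 0.2]
width: 0.0834
t: 12.0
eef_pos: [0.5551, 0.1434, 0.0838]
ee_rot: [-3.14, 0.191, -0.064]
force: [0.2, -1.2, 0.5]
width: 0.0876
```

```bash
python3 -m crank '[{"turn":[0,0,0],"slide":[-0.007,0,-0.035],"fingers":1},{"turn":[0,0,0],"slide":[-0.019,0,-0.1],"fingers":1},{"turn":[0,0,0],"slide":[-0.033,0,-0.17],"fingers":1},{"turn":[0,0,0],"slide":[-0.06,0,-0.24],"fingers":1},{"turn":[0,0.01,0],"slide":[-0.14,0.0,-0.25],"fingers":1}]' 55
python3 -m crank '[{"turn":[0,0.01,0],"slide":[-0.06,0,0],"fingers":1},{"turn":[0,0.02,0],"slide":[-0.1,0.03,0],"fingers":1},{"turn":[0,0.02,0],"slide":[-0.1,0.03,0],"fingers":1},{"turn":[0,0.02,0],"slide":[-0.1,0.03,0],"fingers":1}]'
python3 - <<'E'
from p import *
import pickle
s=get_state();print(s["eef_pos"],s["qd"])
c=get_calibration("wrist");cv2.imwrite("pics/w4.png",grab_frame("wrist")[:,:,::-1]);pickle.dump(c,open("w4.pkl","wb"))
for n in ["scene","side"]:
    cv2.imwrite(f"pics/o_{n}.png",grab_frame(n)[:,:,::-1])
a=cv2.imread("pics/o_scene.png")[180:270,310:400];b=cv2.imread("pics/o_side.png")[230:320,270:360]
cv2.imwrite("pics/o.png",cv2.resize(np.hstack([a,b]),(800,400),interpolation=cv2.INTER_CUBIC))
E
```

```text
t: 12.42
eef_pos: [0.5184, 0.1479, 0.2239]
ee_rot: [-3.139, 0.121, -0.066]
force: [0.3, 4.2, 3.1]
width: 0.0877
t: 12.75
eef_pos: [0.4575, 0.1334, 0.2273]
ee_rot: [-3.138, 0.0, -0.063]
force: [1.4, 0.6, 0.4]
width: 0.0879
[0.45754659 0.13343388 0.22731638] [-0.02241107  0.07213618  0.08712171 -0.00293249 -0.00758394  0.01643012]
```

View pics/w4.png

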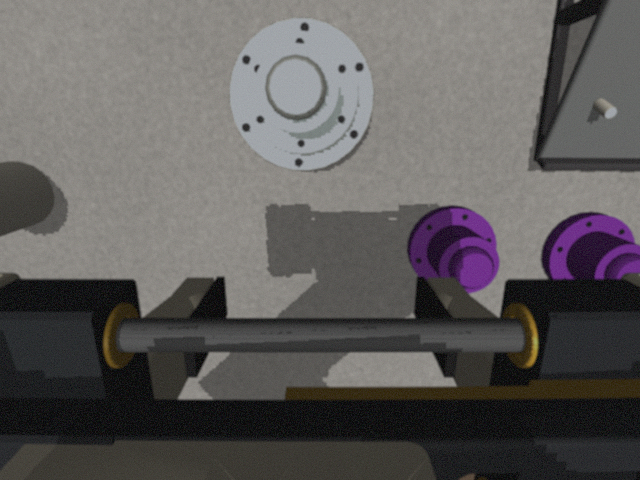

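View pics/o.png

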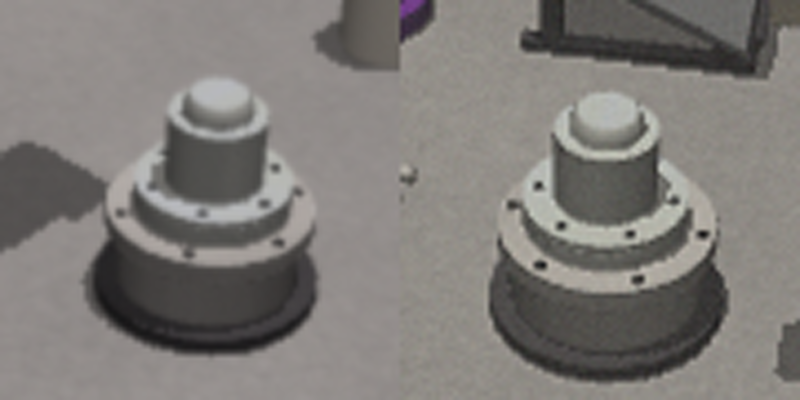

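Run:
```python
from p import *
import pickle
c=pickle.load(open("w4.pkl","rb"))
im=cv2.imread("pics/w4.png");cv2.imwrite("pics/w4c.png",cv2.resize(im[10:180,220:390],(680,680)[:2] if 0 else (595,595),interpolation=cv2.INTER_CUBIC))
print("spigot", onz(c,(296.5,87),.129))
def circ(ps,z,r):
    from scipy.optimize import least_squares
    P=np.array([onz(c,p,z)[:2] for p in ps]);f=least_squares(lambda x:np.linalg.norm(P-x,axis=1)-r,P.mean(0));return f.x,f.fun*1000
print("chamber",circ([(305,27),(359,67),(353.5,134.5),(298.5,162),(246,127),(246,60)],.06,.0525))
print("hub fl",circ([(299.5,41),(341.5,69),(341,119.5),(301,143),(260.5,119.5),(256.5,69)],.078,.0371))
```

```text
spigot [0.55938021 0.14276424 0.129     ]
chamber (array([0.55760057, 0.14337889]), array([-0.03990452, -0.33948383,  0.02892469, -0.11700029, -0.26243359,
       -0.04839149]))
hub fl (array([0.5591844 , 0.14349256]), array([ 0.10752708, -0.53126129,  0.28405872,  0.03775295, -0.45933071,
        0.19738149]))
```

View pics/w4c.png

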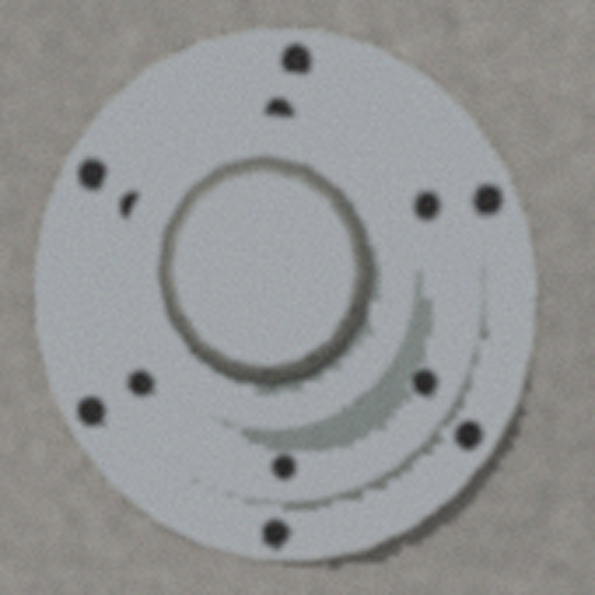

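Run:
```python
from p import *
R=TR(13); p=tcp(cap+.15*B[:,2],R)-.06*R[:,0]; print(cap,p);plan(p,R); print(get_state()["q"])
```

```text
[ 0.56089487 -0.278128    0.0616    ] [ 0.44115713 -0.27037014  0.16460389]
slide [0.0138 0.8114 0.122 ] mm [  6.9 405.7  61. ] turn [-0.0004  0.0364 -0.    ] deg [-1.50e-01  1.31e+01 -1.00e-02] rows>= 9.8 F [1.6 0.6 0.4] w 0.0877 t 12.9
[ 0.69326539  0.03272017 -0.40086827 -0.0033863  -1.13662689  0.81442587]
```

```bash
python3 -m crank '[{"turn":[0,0.004,0],"slide":[0,0.07,0],"fingers":1},{"turn":[0,0.008,0],"slide":[0,0.15,0],"fingers":1},{"turn":[0,0.012,0],"slide":[0.003,0.23,0.01],"fingers":1},{"turn":[0,0.016,0],"slide":[0.005,0.31,0.02],"fingers":1},{"turn":[0,0.02,0],"slide":[0.007,0.39,0.03],"fingers":1}]' 55
python3 -m crank '[{"turn":[0,0.004,0],"slide":[0.003,0.08,0.01],"fingers":1},{"turn":[0,0.008,0],"slide":[0.003,0.16,0.02],"fingers":1},{"turn":[0,0.012,0],"slide":[0.005,0.24,0.04],"fingers":1},{"turn":[0,0.016,0],"slide":[0.005,0.32,0.06],"fingers":1},{"turn":[0,0.016,0],"slide":[0.005,0.38,0.08],"fingers":1}]' 55
python3 - <<'E'
from p import *
R=TR(13); p=tcp(cap+.15*B[:,2],R)-.06*R[:,0];plan(p,R); print(get_state()["q"])
E
```

```text
t: 13.32
eef_pos: [0.4513, -0.0621, 0.2106]
ee_rot: [-3.14, -0.124, -0.065]
force: [1.0, 0.7, -0.5]
width: 0.0874
t: 13.73
eef_pos: [0.4455, -0.2537, 0.1703]
ee_rot: [-3.14, -0.225, -0.067]
force: [-0.1, 1.0, -1.1]
width: 0.0879
slide [-0.0089  0.0338  0.0096] mm [-4.4 16.9  4.8] turn [-0.0002  0.0003 -0.0003] deg [-0.07  0.12 -0.12] rows>= 0.4 F [-0.1  1.  -1.1] w 0.0879 t 13.7333
[-0.1506317   0.01951441 -0.56737127 -0.0296227  -0.76019917  1.67392193]
```

```bash
python3 -m crank '[{"turn":[0,0,0],"slide":[-0.006,0.008,0.008],"fingers":1},{"turn":[0,0,0],"slide":[-0.006,0.008,0.008],"fingers":1},{"turn":[0,0,0],"slide":[-0.006,0.008,0.008],"fingers":1},{"turn":[0,0,0],"slide":[-0.006,0.008,0.008],"fingers":1}]' 55
python3 - <<'E'
from p import *
import pickle
s=get_state();print(s["eef_pos"],s["qd"])
c=get_calibration("wrist");cv2.imwrite("pics/w5.png",grab_frame("wrist")[:,:,::-1]);pickle.dump(c,open("w5.pkl","wb"))
im=cv2.imread("pics/w5.png");cv2.imwrite("pics/w5c.png",cv2.resize(im[20:280,200:460],(780,780)[:2] if 0 else (598,598),interpolation=cv2.INTER_CUBIC))
E
```

```text
t: 14.07
eef_pos: [0.4441, -0.2541, 0.1665]
ee_rot: [-3.14, -0.223, -0.065]
force: [0.6, 0.2, -0.1]
width: 0.0878
[ 0.44412161 -0.2540604   0.16654814] [ 0.01943322 -0.01821677 -0.00442063 -0.00053887  0.00162468  0.00396422]
```

View pics/w5.png

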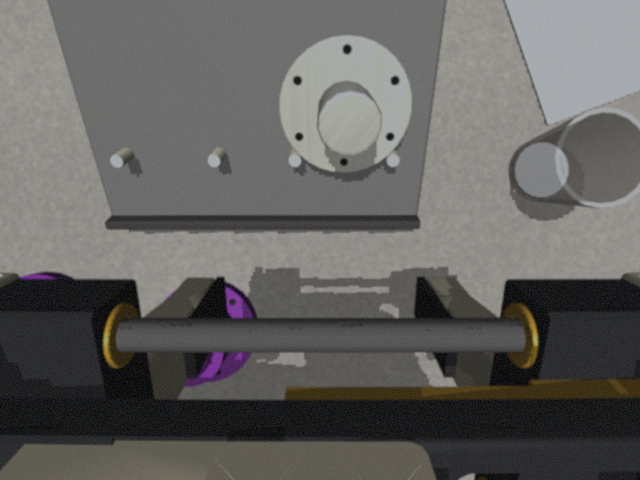

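View pics/w5c.png

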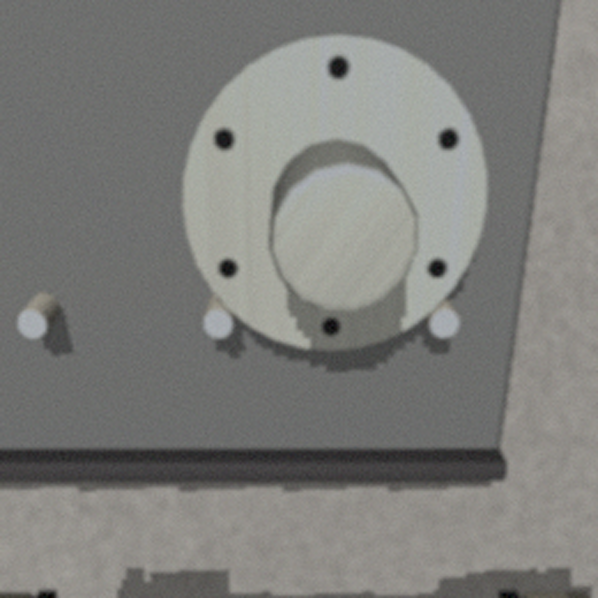

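```bash
cat > fit5.py <<'E'
from p import *
import pickle
from scipy.optimize import least_squares
np.set_printoptions(precision=4,suppress=True)
c=pickle.load(open("w5.pkl","rb"))
q=lambda x,y:np.array([200+x/2.3-.3,20+y/2.3-.3])
H=np.array([q(338,67),q(448,139),q(437,268),q(331,326),q(228,268),q(224,139)])
pg=np.array([q(33,323),q(218,322),q(443,322)])
ext=np.r_[q(271,0)[0],q(418,0)[0],q(0,163)[1],q(0,312)[1]]
th=np.linspace(0,2*np.pi,360)
def model(x):
    o=x[:3];Bm=standR(x[3]);ps=x[5]
    ph=x[4]-np.arange(6)*np.pi/3
    hp=o+.018*Bm[:,2]+.0371*(np.cos(ph)[:,None]*Bm[:,0]+np.sin(ph)[:,None]*Bm[:,1])
    T=proj(c,o+.063*Bm[:,2]+.019*np.cos(th)[:,None]*Bm[:,0]+.019*np.sin(th)[:,None]*Bm[:,1])
    P=np.array([o+.02*Bm[:,2]-ps*Bm[:,0]+y*Bm[:,1] for y in (.13-x[6],x[6],-x[6])])
    return np.r_[(proj(c,hp)-H).ravel(),T[:,0].min()-ext[0],T[:,0].max()-ext[1],T[:,1].min()-ext[2],T[:,1].max()-ext[3],(proj(c,P)-pg).ravel()]
s=least_squares(model,[*cap,-.065,0.0,.0355,.036],x_scale=[.01,.01,.01,.1,.1,.01,.01],loss="soft_l1")
print(s.x,s.fun.round(2)); print("pred cap",cap,"yaw deg",np.rad2deg(s.x[3]))
E
python3 fit5.py
```

```text
[ 0.5613 -0.2783  0.0604 -0.0639  0.0012  0.0354  0.0356] [ 0.    0.34 -0.23  0.   -0.31 -0.27 -0.16 -0.25  0.14 -0.14  0.2   0.14
 -0.88  0.7  -0.62  0.91  0.05 -0.16  0.23  0.1   0.18  0.06]
pred cap [ 0.5609 -0.2781  0.0616] yaw deg -3.660394015414139
```

```bash
cat >> p.py <<'E'
cap=np.array([.5612,-.2782,.061])
E
python3 - <<'E'
from p import *
R=TR(13); plan(tcp(cap+.115*B[:,2],R),R)
E
```

```text
slide [0.1314 0.034  0.0725] mm [65.7 17.  36.2] turn [-0.0003  0.0005  0.0001] deg [-0.12  0.16  0.05] rows>= 1.8 F [ 0.4 -0.2  0.1] w 0.0877 t 14.1167
```

```bash
python3 -m crank '[{"turn":[0,0,0],"slide":[0.05,0.015,0.01],"fingers":1},{"turn":[0,0,0],"slide":[0.1,0.03,0.04],"fingers":1},{"turn":[0,0.0005,0],"slide":[0.13,0.034,0.068],"fingers":1},{"turn":[0,0.0005,0],"slide":[0.13,0.034,0.07],"fingers":1},{"turn":[0,0.0005,0],"slide":[0.13,0.034,0.07],"fingers":1}]' 60
python3 -m crank '[{"turn":[0,0,0],"slide":[0,0,0],"fingers":1},{"turn":[0,0,0],"slide":[0,0,0],"fingers":1}]'
python3 - <<'E'
from p import *
R=TR(13); plan(tcp(cap+.115*B[:,2],R),R);plan(tcp(cap+.042*B[:,2],R),R)
E
```

```text
t: 14.53
eef_pos: [0.5141, -0.2746, 0.1461]
ee_rot: [-3.139, -0.226, -0.063]
force: [0.4, -0.8, 0.4]
width: 0.0878
t: 14.7
eef_pos: [0.5133, -0.2751, 0.1476]
ee_rot: [-3.14, -0.228, -0.064]
force: [-0.6, -0.0, -0.2]
width: 0.0878
slide [ 0.0029 -0.0001  0.0038] mm [ 1.5 -0.   1.9] turn [-0.0003 -0.0002  0.0001] deg [-0.12 -0.06  0.05] rows>= 0.1 F [-0.6 -0.  -0.2] w 0.0878 t 14.7
slide [0.0356 0.0002 0.1461] mm [17.8  0.1 73. ] turn [-0.0003 -0.0002  0.0001] deg [-0.12 -0.06  0.05] rows>= 1.8 F [-0.6 -0.  -0.2] w 0.0878 t 14.7
```

```bash
python3 -m crank '[{"turn":[0,0,0],"slide":[0.01,0,0.04],"fingers":1},{"turn":[0,0,0],"slide":[0.02,0,0.08],"fingers":1},{"turn":[0,0,0],"slide":[0.03,0,0.115],"fingers":1},{"turn":[0,0,0],"slide":[0.034,0,0.135],"fingers":1},{"turn":[0,0,0],"slide":[0.034,0,0.135],"fingers":1}]' 60
python3 -m crank '[{"turn":[0,0,0],"slide":[0,0,0],"fingers":1},{"turn":[0,0,0],"slide":[0,0,0],"fingers":1}]'
python3 - <<'E'
from p import *
R=TR(13); plan(tcp(cap+.042*B[:,2],R),R)
E
```

```text
t: 15.12
eef_pos: [0.5444, -0.2773, 0.0834]
ee_rot: [-3.139, -0.225, -0.065]
force: [-0.1, -1.0, -0.4]
width: 0.0873
t: 15.28
eef_pos: [0.5451, -0.2779, 0.086]
ee_rot: [-3.14, -0.228, -0.065]
force: [-0.1, -0.6, -0.0]
width: 0.0874
slide [ 0.0011 -0.0014  0.0117] mm [ 0.6 -0.7  5.9] turn [-0.0003 -0.0002 -0.    ] deg [-0.1  -0.07 -0.  ] rows>= 0.1 F [-0.1 -0.6 -0. ] w 0.0874 t 15.2833
```

```bash
python3 -m crank '[{"turn":[0,0,0],"slide":[0.001,-0.0014,0.0115],"fingers":1},{"turn":[0,0,0],"slide":[0.001,-0.0014,0.0115],"fingers":1},{"turn":[0,0,0],"slide":[0.001,-0.0014,0.0115],"fingers":0},{"turn":[0,0,0],"slide":[0.001,-0.0014,0.0115],"fingers":-0.7},{"turn":[0,0,0],"slide":[0.001,-0.0014,0.0115],"fingers":-0.7}]' 60
python3 -m crank '[{"turn":[0,0,0],"slide":[0,0,0],"fingers":-0.7},{"turn":[0,0,0],"slide":[0,0,0],"fingers":-0.7},{"turn":[0,0,0],"slide":[0,0,0],"fingers":-0.7},{"turn":[0,0,0],"slide":[0,0,0],"fingers":-0.7},{"turn":[0,0,0],"slide":[0,0,0],"fingers":-0.7}]'
python3 -m crank '[{"turn":[0,0,0],"slide":[0,0,0],"fingers":-0.7},{"turn":[0,0,0],"slide":[0,0,0],"fingers":-0.7},{"turn":[0,0,0],"slide":[0,0,0],"fingers":-0.7},{"turn":[0,0,0],"slide":[0,0,0],"fingers":-0.7}]'
python3 - <<'E'
from p import *
R=TR(13); plan(tcp(cap+.042*B[:,2],R),R)
s=get_state();Rc=Rcur(s);print("cap in tool",Rc.T@(cap-s["eef_pos"]),Rc.T@B[:,2])
E
```

```text
t: 15.7
eef_pos: [0.5469, -0.2774, 0.0797]
ee_rot: [-3.14, -0.227, -0.065]
force: [0.3, -0.9, 1.2]
width: 0.0731
t: 16.12
eef_pos: [0.5469, -0.2773, 0.0795]
ee_rot: [-3.14, -0.227, -0.065]
force: [-2.6, 0.1, 3.6]
width: 0.0402
t: 16.45
eef_pos: [0.5469, -0.2774, 0.0795]
ee_rot: [-3.14, -0.227, -0.065]
force: [-2.4, -1.3, 5.2]
width: 0.0368
slide [ 0.0006 -0.0002 -0.0017] mm [ 0.3 -0.1 -0.9] turn [-0.0003 -0.0001 -0.    ] deg [-0.1  -0.02 -0.01] rows>= 0.0 F [-2.4 -1.3  5.2] w 0.0368 t 16.45
cap in tool [ 9.76142865e-03 -7.06480221e-05  2.12643685e-02] [-0.2246324  -0.00168203 -0.97444213]
```

```bash
python3 -m crank '[{"turn":[0,0,0],"slide":[-0.006,0,-0.025],"fingers":-0.7},{"turn":[0,0,0],"slide":[-0.014,0,-0.06],"fingers":-0.7},{"turn":[0,0,0],"slide":[-0.027,0,-0.117],"fingers":-0.7},{"turn":[0,0,0],"slide":[-0.045,0,-0.195],"fingers":-0.7},{"turn":[0,0,0],"slide":[-0.045,0,-0.25],"fingers":-0.7}]' 60
python3 - <<'E'
from p import *
off=np.array([.0093,0,.021]);nt=np.array([-.205,0,-.979])
p,R=place(np.array([.45,.143,.20]),off,nt); print(p); plan(p,R)
E
```

```text
t: 16.87
eef_pos: [0.494, -0.2734, 0.1962]
ee_rot: [-3.138, -0.223, -0.066]
force: [0.6, -0.3, -5.2]
width: 0.037
[0.44521146 0.14331025 0.22246027]
slide [-0.1367 -0.8254 -0.082 ] mm [ -68.3 -412.7  -41. ] turn [-0.0006 -0.0684 -0.0001] deg [-2.000e-01 -2.462e+01 -2.000e-02] rows>= 10.1 F [ 0.6 -0.3 -5.2] w 0.037 t 16.8667
```

```bash
python3 -m crank '[{"turn":[0,-0.006,0],"slide":[-0.01,-0.05,-0.01],"fingers":-0.7},{"turn":[0,-0.012,0],"slide":[-0.02,-0.12,-0.02],"fingers":-0.7},{"turn":[0,-0.018,0],"slide":[-0.035,-0.19,-0.03],"fingers":-0.7},{"turn":[0,-0.024,0],"slide":[-0.05,-0.26,-0.04],"fingers":-0.7},{"turn":[0,-0.03,0],"slide":[-0.06,-0.33,-0.045],"fingers":-0.7}]' 60
python3 -m crank '[{"turn":[0,-0.006,0],"slide":[-0.01,-0.07,0],"fingers":-0.7},{"turn":[0,-0.012,0],"slide":[-0.02,-0.14,0],"fingers":-0.7},{"turn":[0,-0.018,0],"slide":[-0.03,-0.21,0],"fingers":-0.7},{"turn":[0,-0.024,0],"slide":[-0.04,-0.28,0],"fingers":-0.7},{"turn":[0,-0.03,0],"slide":[-0.05,-0.35,0],"fingers":-0.7}]'
python3 - <<'E'
from p import *
off=np.array([.0093,0,.021]);nt=np.array([-.205,0,-.979])
p,R=place(np.array([.45,.143,.20]),off,nt); plan(p,R)
E
```

```text
t: 17.28
eef_pos: [0.4712, -0.1058, 0.2109]
ee_rot: [-3.139, -0.035, -0.066]
force: [1.0, 0.1, -5.1]
width: 0.0375
t: 17.7
eef_pos: [0.4582, 0.0709, 0.21]
ee_rot: [-3.14, 0.154, -0.064]
force: [0.8, -1.0, -3.9]
width: 0.0369
slide [-0.0386 -0.1429 -0.0189] mm [-19.3 -71.5  -9.5] turn [-0.0003 -0.0084  0.0001] deg [-0.1  -3.02  0.04] rows>= 1.8 F [ 0.8 -1.  -3.9] w 0.0369 t 17.7
```

```bash
python3 -m crank '[{"turn":[0,-0.004,0],"slide":[-0.015,-0.05,-0.01],"fingers":-0.7},{"turn":[0,-0.006,0],"slide":[-0.03,-0.1,-0.016],"fingers":-0.7},{"turn":[0,-0.0075,0],"slide":[-0.036,-0.12,-0.016],"fingers":-0.7},{"turn":[0,-0.0075,0],"slide":[-0.036,-0.12,-0.016],"fingers":-0.7},{"turn":[0,-0.0075,0],"slide":[-0.036,-0.12,-0.016],"fingers":-0.7}]'
python3 -m crank '[{"turn":[0,0,0],"slide":[0,0,0],"fingers":-0.7},{"turn":[0,0,0],"slide":[0,0,0],"fingers":-0.7}]'
python3 - <<'E'
from p import *
import pickle
off=np.array([.0093,0,.021]);nt=np.array([-.205,0,-.979])
p,R=place(np.array([.45,.143,.20]),off,nt); plan(p,R)
s=get_state();c=get_calibration("wrist");cv2.imwrite("pics/w6.png",grab_frame("wrist")[:,:,::-1]);pickle.dump((c,s),open("w6.pkl","wb"))
im=cv2.imread("pics/w6.png");
cv2.imwrite("pics/w6a.png",cv2.resize(im[0:150,190:410],(792,540),interpolation=cv2.INTER_CUBIC))
cv2.imwrite("pics/w6b.png",cv2.resize(im[175:295,220:420],(800,480),interpolation=cv2.INTER_CUBIC))
E
```

```text
t: 18.12
eef_pos: [0.4463, 0.13, 0.2207]
ee_rot: [-3.14, 0.199, -0.063]
force: [-0.3, 0.4, -4.1]
width: 0.0371
t: 18.28
eef_pos: [0.4467, 0.1288, 0.2213]
ee_rot: [-3.14, 0.198, -0.065]
force: [-0.0, -0.1, -4.6]
width: 0.0373
slide [-0.0051 -0.0287 -0.0013] mm [ -2.6 -14.3  -0.7] turn [-0.0003 -0.0014 -0.0001] deg [-0.09 -0.5  -0.03] rows>= 0.3 F [-0.  -0.1 -4.6] w 0.0373 t 18.2833
```

View pics/w6.png

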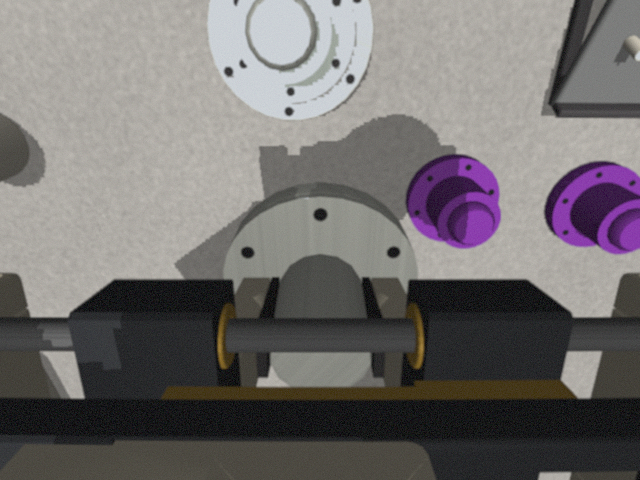

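View pics/w6a.png

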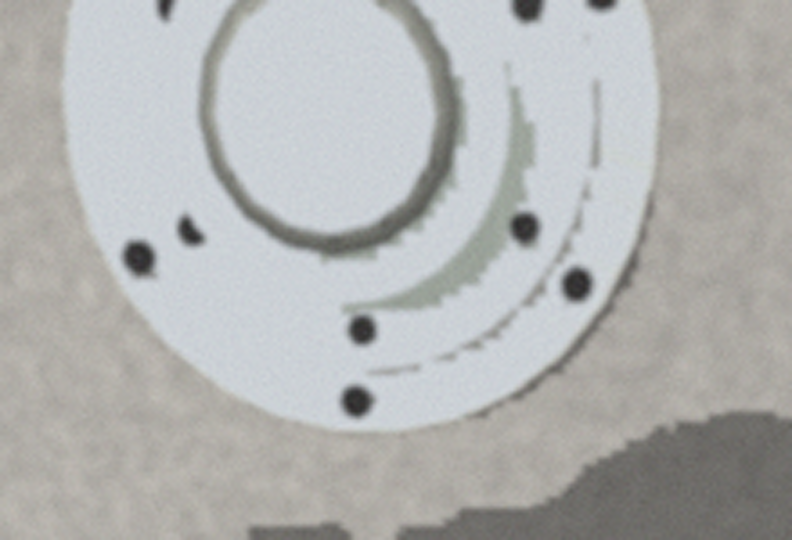

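View pics/w6b.png

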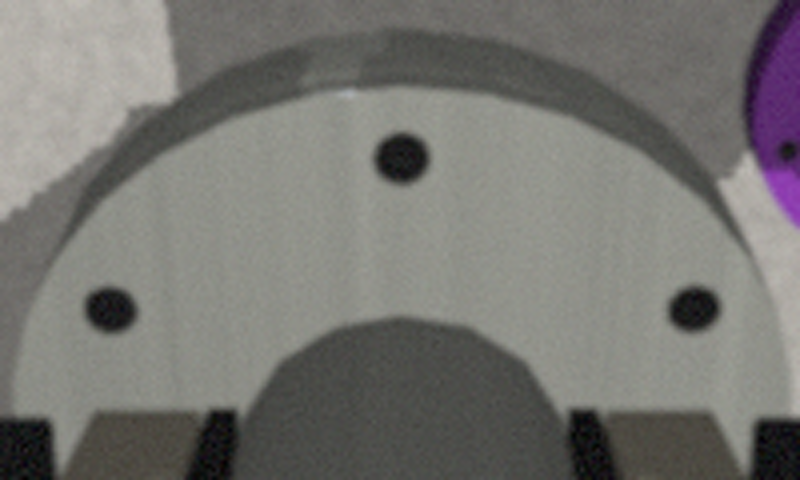

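```bash
cat > fit6.py <<'E'
from p import *
import pickle
from scipy.optimize import least_squares
np.set_printoptions(precision=4,suppress=True)
c,st=pickle.load(open("w6.pkl","rb"))
th=np.linspace(0,2*np.pi,720)
a=lambda x,y:(190+x/3.6-.35,y/3.6-.35)
def m(x):
    T=proj(c,np.c_[x[0]+.02*np.cos(th),x[1]+.02*np.sin(th),0*th+.129])
    return np.r_[T[:,0].min()-a(198,0)[0],T[:,0].max()-a(458,0)[0],T[:,1].max()-a(0,252)[1]]
f=least_squares(m,[.559,.143],x_scale=.01);print("hub spigot",f.x,f.fun)
P=np.array([onz(c,a(*p),.078)[:2] for p in [(525,228),(362,330),(528,5)]])
g=least_squares(lambda x:np.linalg.norm(P-x,axis=1)-.0371,[.559,.143]);print("hub flange",g.x,g.fun*1000)
q=lambda x,y:(220+x/4-.4,175+y/4-.4)
H=np.array([q(111,310),q(402,158),q(694,309)])
def model(x):
    o=x[:3];Rm=Ro.from_rotvec([x[3],x[4],0]).as_matrix()
    ci=lambda r,h:o+h*Rm[:,2]+r*np.cos(th)[:,None]*Rm[:,0]+r*np.sin(th)[:,None]*Rm[:,1]
    ph=x[5]+np.array([0,-1,-2])*np.pi/3
    hp=o+.018*Rm[:,2]+.0371*(np.cos(ph)[:,None]*Rm[:,0]+np.sin(ph)[:,None]*Rm[:,1])
    T=proj(c,ci(.045,.018));Bt=proj(c,ci(.045,0));bd=proj(c,ci(.019,.018))
    return np.r_[(proj(c,hp)-H).ravel(),T[:,1].min()-q(0,86)[1],Bt[:,1].min()-q(0,28)[1],T[:,0].min()-q(12,0)[0],T[:,0].max()-q(790,0)[0],bd[:,1].min()-q(0,317)[1]]
s=least_squares(model,[.45,.13,.2,0,0,1.05-.06],x_scale=[.01,.01,.01,.05,.05,.1])
print(s.x,"tilt deg",np.rad2deg(s.x[3:5]),s.fun.round(2))
Rc=Rcur(st);n=Ro.from_rotvec([s.x[3],s.x[4],0]).as_matrix()[:,2]
b=Rc.T@(s.x[:3]-st["eef_pos"]);nn=Rc.T@n
print("cap in tool",b,nn,"deg",np.rad2deg(np.arctan2(-nn[0],-nn[2])))
E
python3 fit6.py
```

```text
hub spigot [0.5597 0.1433] [-0.4694  0.4701  0.0395]
hub flange [0.5591 0.1436] [ 0.0935 -0.0924 -0.0927]
[0.4516 0.1289 0.2009 0.0085 0.0082 0.9798] tilt deg [0.4851 0.4724] [-0.07  0.64  0.13  0.08 -0.24  0.64  0.41  0.31 -0.23  0.41 -2.11]
cap in tool [ 0.0088 -0.0003  0.019 ] [-0.1878  0.0064 -0.9822] deg 10.822383396328876
```

```bash
sed -i 's/,bd\[:,1\].min()-q(0,317)\[1\]\]/]/' fit6.py; python3 fit6.py | tail -2
cat >> p.py <<'E'
seat=np.array([.5591,.1434,.122]);offc=np.array([.0090,-.0002,.0198]);ntc=np.array([-.194,0,-.981])
E
python3 - <<'E'
from p import *
p,R=place(seat+[0,0,.035],offc,ntc); print(p); plan(p,R)
E
```

```text
[0.4517 0.1289 0.2005 0.0079 0.0021 0.9798] tilt deg [0.4531 0.1208] [ 0.06  0.14  0.13 -0.26 -0.38  0.14  0.13 -0.16 -0.01  0.2 ]
cap in tool [ 0.009  -0.0003  0.0194] [-0.1938  0.0062 -0.981 ] deg 11.175352069343836
[0.5541097  0.1435229  0.17816983]
slide [ 0.2252 -0.0432  0.0433] mm [112.6 -21.6  21.6] turn [-0.0003  0.0003 -0.0001] deg [-0.1   0.12 -0.03] rows>= 2.8 F [ 0.3  0.  -4.9] w 0.0369 t 18.3333
```

```bash
python3 -m crank '[{"turn":[0,0,0],"slide":[0.06,-0.012,0],"fingers":-0.7},{"turn":[0,0,0],"slide":[0.12,-0.026,0.005],"fingers":-0.7},{"turn":[0,0,0],"slide":[0.18,-0.038,0.015],"fingers":-0.7},{"turn":[0,0,0],"slide":[0.22,-0.043,0.03],"fingers":-0.7},{"turn":[0,0,0],"slide":[0.222,-0.043,0.038],"fingers":-0.7}]'
python3 -m crank '[{"turn":[0,0,0],"slide":[0,0,0],"fingers":-0.7},{"turn":[0,0,0],"slide":[0,0,0],"fingers":-0.7},{"turn":[0,0,0],"slide":[0,0,0],"fingers":-0.7}]'
python3 - <<'E'
from p import *
p,R=place(seat+[0,0,.035],offc,ntc); print(p); plan(p,R)
E
```

```text
t: 18.75
eef_pos: [0.5558, 0.1437, 0.1785]
ee_rot: [-3.141, 0.198, -0.066]
force: [-0.2, -0.4, -5.6]
width: 0.037
t: 19.0
eef_pos: [0.553, 0.1441, 0.182]
ee_rot: [-3.139, 0.196, -0.064]
force: [-0.5, -0.4, -4.4]
width: 0.0369
[0.5541097  0.1435229  0.17816983]
slide [0.0038 0.001  0.0072] mm [1.9 0.5 3.6] turn [-0.0003  0.0002  0.0001] deg [-0.12  0.07  0.02] rows>= 0.1 F [-0.5 -0.4 -4.4] w 0.0369 t 19.0
```

```bash
python3 -m crank '[{"turn":[0,0,0],"slide":[0.006,0.001,0.022],"fingers":-0.7},{"turn":[0,0,0],"slide":[0.011,0.001,0.042],"fingers":-0.7},{"turn":[0,0,0],"slide":[0.011,0.001,0.044],"fingers":-0.7},{"turn":[0,0,0],"slide":[0.011,0.001,0.044],"fingers":-0.7},{"turn":[0,0,0],"slide":[0.011,0.001,0.044],"fingers":-0.7}]'
python3 - <<'E'
from p import *
p,R=place(seat,offc,ntc); plan(p,R);s=get_state();print((p-s["eef_pos"])*1000,s["moment"])
for n in ["scene","side"]:
    cv2.imwrite(f"pics/r_{n}.png",grab_frame(n)[:,:,::-1])
a=cv2.imread("pics/r_scene.png")[150:270,300:420];b=cv2.imread("pics/r_side.png")[200:320,255:375]
cv2.imwrite("pics/r.png",cv2.resize(np.hstack([a,b]),(800,400),interpolation=cv2.INTER_CUBIC))
E
```

```text
t: 19.42
eef_pos: [0.5542, 0.1439, 0.1586]
ee_rot: [-3.14, 0.197, -0.064]
force: [0.1, 0.4, -4.1]
width: 0.0374
slide [0.006  0.0009 0.0304] mm [ 3.   0.5 15.2] turn [-0.0002  0.0003  0.0001] deg [-0.09  0.12  0.04] rows>= 0.4 F [ 0.1  0.4 -4.1] w 0.0374 t 19.4167
[ -0.08342137  -0.42535191 -15.47913264] [-0.19891614 -1.02839759  0.05437435]
```

View pics/r.png

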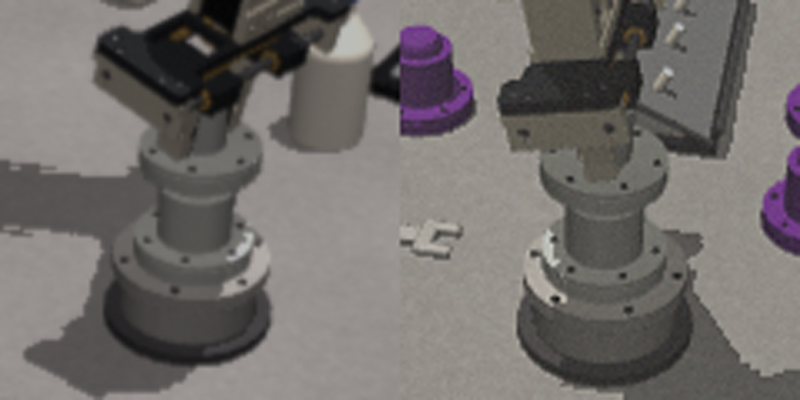

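Aligned and level. Lower in steps.

```bash
python3 -m crank '[{"turn":[0,0,0],"slide":[0.001,0.001,0.006],"fingers":-0.7},{"turn":[0,0,0],"slide":[0.0025,0.001,0.012],"fingers":-0.7},{"turn":[0,0,0],"slide":[0.0035,0.001,0.016],"fingers":-0.7},{"turn":[0,0,0],"slide":[0.0035,0.001,0.016],"fingers":-0.7}]'
python3 - <<'E'
from p import *
p,R=place(seat,offc,ntc); plan(p,R);s=get_state();print((p-s["eef_pos"])*1000,s["moment"])
E
```

```text
t: 19.85
eef_pos: [0.5541, 0.1434, 0.1498]
ee_rot: [-3.14, 0.198, -0.064]
force: [-0.8, 0.1, -4.2]
width: 0.0372
slide [ 0.0026 -0.0003  0.0131] mm [ 1.3 -0.1  6.5] turn [-0.0002  0.0004  0.0001] deg [-0.09  0.16  0.02] rows>= 0.2 F [-0.8  0.1 -4.2] w 0.0372 t 19.85
[-1.13552752e-04  1.57901394e-01 -6.67215219e+00] [-0.12420284 -0.91062386 -0.02362838]
```

```bash
python3 -m crank '[{"turn":[0,0,0],"slide":[0.001,0,0.005],"fingers":-0.7},{"turn":[0,0,0],"slide":[0.002,0,0.0095],"fingers":-0.7},{"turn":[0,0,0],"slide":[0.002,0,0.0095],"fingers":-0.7},{"turn":[0,0,0],"slide":[0.002,0,0.0095],"fingers":-0.7}]'
python3 - <<'E'
from p import *
p,R=place(seat,offc,ntc); plan(p,R);s=get_state();print((p-s["eef_pos"])*1000,s["moment"])
E
```

```text
t: 20.18
eef_pos: [0.5544, 0.1435, 0.1454]
ee_rot: [-3.14, 0.197, -0.064]
force: [-0.3, -0.6, -4.7]
width: 0.0372
slide [ 0.0003 -0.0001  0.0046] mm [ 0.1 -0.   2.3] turn [-0.0003  0.0003  0.0001] deg [-0.09  0.12  0.03] rows>= 0.1 F [-0.3 -0.6 -4.7] w 0.0372 t 20.1833
[-0.31639867  0.05163234 -2.26346972] [-0.18418711 -0.801295    0.00600587]
```

```bash
python3 -m crank '[{"turn":[0,0,0],"slide":[0.0005,0,0.002],"fingers":-0.7},{"turn":[0,0,0],"slide":[0.0008,0,0.004],"fingers":-0.7},{"turn":[0,0,0],"slide":[0.0008,0,0.0045],"fingers":-0.7},{"turn":[0,0,0],"slide":[0.0008,0,0.0045],"fingers":-0.7}]'
python3 - <<'E'
from p import *
p,R=place(seat,offc,ntc); plan(p,R);s=get_state();print((p-s["eef_pos"])*1000,s["moment"])
E
```

```text
t: 20.52
eef_pos: [0.5544, 0.1435, 0.1433]
ee_rot: [-3.14, 0.197, -0.064]
force: [-0.1, -0.4, -5.4]
width: 0.037
slide [-0.0006  0.      0.0004] mm [-0.3  0.   0.2] turn [-0.0003  0.0003  0.0001] deg [-0.11  0.11  0.03] rows>= 0.0 F [-0.1 -0.4 -5.4] w 0.037 t 20.5167
[-0.33824258  0.01237015 -0.12998856] [-0.14937993 -0.72460685  0.00912579]
```

No contact yet; continue in small steps until it bears.

```bash
python3 -m crank '[{"turn":[0,0,0],"slide":[0.0003,0,0.0015],"fingers":-0.7},{"turn":[0,0,0],"slide":[0.0006,0,0.003],"fingers":-0.7},{"turn":[0,0,0],"slide":[0.0006,0,0.003],"fingers":-0.7}]'
python3 - <<'E'
from p import *
p,R=place(seat,offc,ntc); plan(p,R);s=get_state();print((p-s["eef_pos"])*1000,s["moment"])
E
```

```text
t: 20.77
eef_pos: [0.5546, 0.1435, 0.1426]
ee_rot: [-3.139, 0.197, -0.064]
force: [-2.2, 0.5, 2.8]
width: 0.0375
slide [-0.0012  0.0001 -0.0009] mm [-0.6  0.  -0.5] turn [-0.0003  0.0002  0.0001] deg [-0.11  0.08  0.05] rows>= 0.0 F [-2.2  0.5  2.8] w 0.0375 t 20.7667
[-0.49407478 -0.00549835  0.55934583] [-0.151333    0.46765388  0.04473985]
```

```bash
python3 -m crank '[{"turn":[0,0,0],"slide":[0.0002,0,0.001],"fingers":-0.7},{"turn":[0,0,0],"slide":[0.0003,0,0.0018],"fingers":-0.7},{"turn":[0,0,0],"slide":[0.0003,0,0.0018],"fingers":-0.7}]'
python3 -m crank '[{"turn":[0,0,0],"slide":[0,0,0],"fingers":-0.7},{"turn":[0,0,0],"slide":[0,0,0],"fingers":-0.7},{"turn":[0,0,0],"slide":[0,0,0],"fingers":-0.7}]' 8
python3 - <<'E'
from p import *
p,R=place(seat,offc,ntc);s=get_state();print((p-s["eef_pos"])*1000,s["moment"])
E
```

```text
t: 21.02
eef_pos: [0.5547, 0.1435, 0.1425]
ee_rot: [-3.139, 0.196, -0.063]
force: [-3.8, -0.0, 9.3]
width: 0.0372
t: 21.27
eef_pos: [0.5555, 0.1436, 0.1419]
ee_rot: [-3.139, 0.195, -0.064]
force: [0.8, -0.2, 5.8]
width: 0.0377
[-1.42175502 -0.11233615  1.2781379 ] [-0.38903769 -0.26156259  0.01028379]
```

Open, and then retreat straight up.

```bash
python3 -m crank '[{"turn":[0,0,0],"slide":[0,0,0],"fingers":0},{"turn":[0,0,0],"slide":[0,0,0],"fingers":1},{"turn":[0,0,0],"slide":[0,0,0],"fingers":1},{"turn":[0,0,0],"slide":[0,0,0],"fingers":1},{"turn":[0,0,0],"slide":[0,0,0],"fingers":1}]'
python3 -m crank '[{"turn":[0,0,0],"slide":[0,0,0],"fingers":1},{"turn":[0,0,0],"slide":[0,0,0],"fingers":1},{"turn":[0,0,0],"slide":[0,0,0],"fingers":1}]'
python3 -m crank '[{"turn":[0,0,0],"slide":[-0.007,0,-0.035],"fingers":1},{"turn":[0,0,0],"slide":[-0.019,0,-0.1],"fingers":1},{"turn":[0,0,0],"slide":[-0.033,0,-0.17],"fingers":1},{"turn":[0,0,0],"slide":[-0.06,0,-0.22],"fingers":1},{"turn":[0,0.01,0],"slide":[-0.13,0,-0.22],"fingers":1}]'
python3 -m crank '[{"turn":[0,0.01,0],"slide":[-0.06,0,0],"fingers":1},{"turn":[0,0.02,0],"slide":[-0.1,0,0],"fingers":1},{"turn":[0,0.02,0],"slide":[-0.1,0,0],"fingers":1},{"turn":[0,0.02,0],"slide":[-0.1,0,0],"fingers":1},{"turn":[0,0.02,0],"slide":[-0.1,0,0],"fingers":1}]'
python3 - <<'E'
from p import *
import pickle
for n in ["scene","side","wrist"]:
    if n=="wrist": pickle.dump(get_calibration(n),open("w7.pkl","wb"))
    cv2.imwrite(f"pics/z_{n}.png",grab_frame(n)[:,:,::-1])
a=cv2.imread("pics/z_scene.png")[160:270,305:415];b=cv2.imread("pics/z_side.png")[210:320,260:370]
cv2.imwrite("pics/z.png",cv2.resize(np.hstack([a,b]),(800,400),interpolation=cv2.INTER_CUBIC))
E
```

```text
t: 21.68
eef_pos: [0.5554, 0.144, 0.1417]
ee_rot: [-3.139, 0.195, -0.064]
force: [-0.6, 0.5, 6.1]
width: 0.065
t: 21.93
eef_pos: [0.5554, 0.1441, 0.1417]
ee_rot: [-3.138, 0.195, -0.064]
force: [0.1, 1.3, 5.2]
width: 0.0842
t: 22.35
eef_pos: [0.5188, 0.1474, 0.2636]
ee_rot: [-3.14, 0.13, -0.066]
force: [0.1, 3.4, 1.7]
width: 0.0875
t: 22.77
eef_pos: [0.4629, 0.1496, 0.2687]
ee_rot: [-3.139, 0.008, -0.064]
force: [0.9, 0.2, -0.2]
width: 0.0875
```

View pics/z.png

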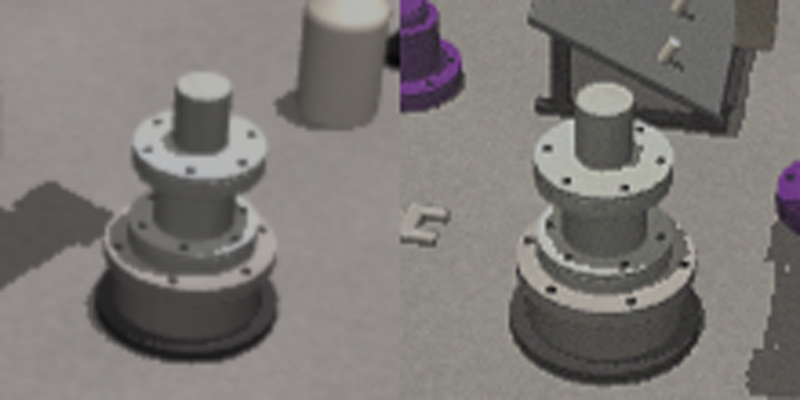

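View pics/z_wrist.png

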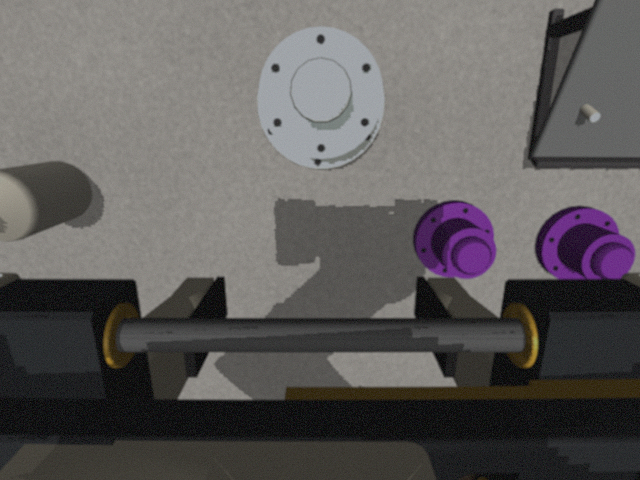

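View pics/z_scene.png

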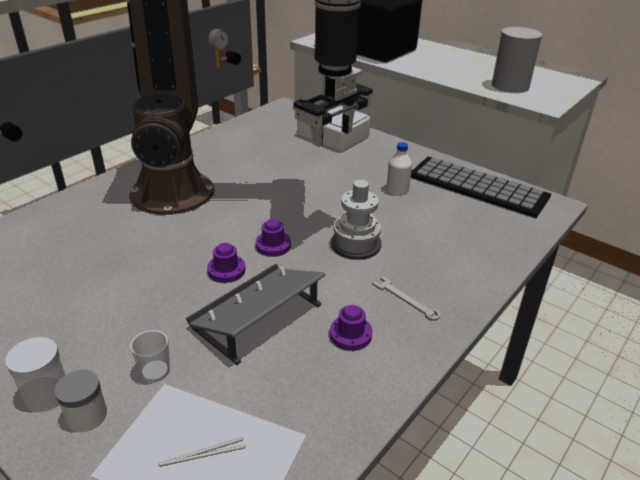

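Run:
```python
from p import *
import pickle
from scipy.optimize import least_squares
c=pickle.load(open("w7.pkl","rb"))
H=np.array([(320.7,39.5),(366.5,68),(365,122.3),(320.7,148.3),(277.3,122.3),(275.3,68)])
th=np.linspace(0,2*np.pi,720)
def model(x):
    o=x[:3];Rm=Ro.from_rotvec([x[3],x[4],0]).as_matrix()
    ph=x[5]-np.arange(6)*np.pi/3
    hp=o+.018*Rm[:,2]+.0371*(np.cos(ph)[:,None]*Rm[:,0]+np.sin(ph)[:,None]*Rm[:,1])
    T=proj(c,o+.063*Rm[:,2]+.019*np.cos(th)[:,None]*Rm[:,0]+.019*np.sin(th)[:,None]*Rm[:,1])
    return np.r_[(proj(c,hp)-H).ravel(),T[:,0].min()-290,T[:,0].max()-351.5,T[:,1].min()-57.5,T[:,1].max()-122.5]
s=least_squares(model,[.559,.143,.122,0,0,0],x_scale=[.01,.01,.01,.05,.05,.1])
print(s.x[:3],np.rad2deg(s.x[3:5]),s.fun.round(1))
for n in ["scene","side"]:
    k=get_calibration(n)
    X=np.array([.559,.1435,.122])
    for h,r in((0.018,.045),(.063,.019)):
        P=proj(k,X+np.c_[r*np.cos(th),r*np.sin(th),0*th+h]);print(n,h,P.min(0).round(1),P.max(0).round(1))
im=cv2.imread("pics/z_scene.png");im2=cv2.imread("pics/a_scene.png");d=cv2.absdiff(im,im2).max(2)
for nm,(x,y) in dict(bottle=(400,175),beaker=(151,355),spanner=(407,300)).items(): print(nm,(d[y-20:y+20,x-25:x+25]>40).sum())
```

```text
[0.56023439 0.14300107 0.11950093] [-0.13481146  0.06038025] [ 0.2 -0.1 -0.4  0.1 -0.6  0.   0.2 -0.3  0.2  0.1  0.5  0.2 -0.4  0.4
 -0.7  0.7]
scene 0.018 [340.8 189.6] [377.7 209.2]
scene 0.063 [352.4 179.2] [368.3 187.2]
side 0.018 [296.7 241. ] [335.3 263.8]
side 0.063 [308.  231.6] [324.6 241. ]
bottle 1104
beaker 0
spanner 0
```

Run:
```python
from p import *
a=cv2.imread("pics/a_side.png");b=cv2.imread("pics/z_side.png");d=cv2.absdiff(a,b).max(2)
for nm,(x0,x1,y0,y1) in dict(bottle=(318,358,340,410),beaker=(338,362,150,185),spanner=(205,275,255,280)).items(): print(nm,(d[y0:y1,x0:x1]>40).sum())
job_done(); print(get_state()["t"])
```

```text
bottle 0
beaker 234
spanner 94
the job is handed in; nothing more can be done
the job is handed in; nothing more can be done
```

The sample chamber is reassembled and handed in at about 23 s. The spacer is on the chamber's spigot and the end cap is on the spacer. Each was lowered by grip until the wrist force showed contact, then released.

**What I did:** My first attempt to grip the spacer square to the slope ran into a joint limit. I backed off without touching anything. Both parts were then picked up with the jaws along the stand's width and the tool tilted 13°, and that lean was measured and taken out before lowering.

**Last checks:**
- **Cap:** it sits within about 0.2° of upright and about 1 mm from the spacer's axis. The scene and side views match its fully home position to about 1 pixel.
- **Height:** the wrist-camera fit put the cap's underside at 119.5 mm instead of 122 mm. I take this as error in the fit, since the part can't sit lower than home.
- **Spacer:** it looked upright and flush, with its centre about 1.5 mm off the chamber's, which is about the play in the fit.
- **Forces:** the most I saw was about 10 N while seating. With the jaws open the fingers still read 5 to 6 N, probably lightly resting on the cap's flange until I lifted away.
- **Bottle, beaker and spanner:** each showed no change in one camera view (bottle in side, beaker and spanner in scene). The other view did differ: the arm had stood in front of the bottle in the first scene picture, and I took the side-view differences to be moving shadows and the moved parts, though I handed in without checking them further.

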